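# Fill the treat chest and clamp its cover down

### The arm

A 6-joint arm with a two-finger parallel gripper is mounted at the origin on the work surface. World frame = base frame: x ahead of the robot, y to its left, z up, the work surface at z = 0. Lengths are in mm, angles in rad, forces in N, time in s.
With the tool pointing down it reaches from about 300 to 775 mm from the base axis. Payload 14.6 kg.
Tool frame: the origin (TCP) lies midway between the tips of the shut fingers; the grasp point (between the pads) lies 19 mm behind it (manip.grasp_offset is the distance from the TCP to the grasp point, in mm); z points along the fingers, y is the line along which they close (so a half turn about z gives the same grasp; the last joint's range is limited). The gripper opens to 94 mm and grips with 3 to 60 N. Pads are 16 mm wide; open, the fingers measure 119 mm over their backs; the gripper's body (75 mm by 177 mm) begins 78 mm behind the grasp point.
Start: joints at [-1.372, 0.3, 1.521, -0, 1.321, -0.067], TCP at [144.468, -530.677, 205.446] pointing down, gripper open.
Joint ranges: [-3.03, 3.03], [-0.79, 2.21], [0.23, 2.52], [-1.04, 4.18], [0, 3.07], [-2.55, 2.55]. Speed limits (rad/s): [2.22, 2.22, 2.57, 3.14, 3.14, 3.14].

### API

Orientations are given as [roll, pitch, yaw] about the fixed x, y, z axes, in that order (R = Rz(yaw) Ry(pitch) Rx(roll)).
In Python, from cell import manip, viewer gives the robot as it stands. The module is installed in compiled form; this text tells all that it offers.
- The arm moves only by the tool move_arm, never from a script. Its argument "moves" is a list of rows, each a list of 4 numbers: the shift along the tool's x, y, z in m, then the turn about the tool's z in rad. A call has 1 to 12 rows; each row is the pose to reach, as a shift and turn from the pose commanded when the call began, along the tool's axes at that moment; what a row does not reach only later rows make up. A row lasts 1/10 s, in which the tool goes at most 50 mm and 8.59 degrees, less where a joint would pass 70% of its speed; a pose out of reach is approached as far as the arm can. A call with a gripper value outside its range is refused whole. "jaw" is the finger opening in m, from 0 to 0.094, set as the call begins (left out, the last holds). The fingers move at their own pace and stop on an object; "squeeze" is the grip in N (left out, the last holds). Time passes only in rows, so rows that repeat a pose let the fingers close. It gives the time, the measured TCP pose, the force, the opening and the grip force at its end, in the units of the state.
- manip.read_state(): the state, without advancing time (a new reading comes with each control period).
- viewer.camera(name): name is "scene" or "top" or "wrist"; returns a dict with "frame" (480x640x3 uint8, blue, green, red), "z_map" (480x640 float32, mm along the optical axis (not along the pixel's ray), 0 where there is no reading), "fx", "fy", "cx", "cy" (pixels), "D" ([k1, k2, p1, p2, k3] as OpenCV has them; the pictures are not rectified), "origin" and "orientation" of the camera in the world. Camera axes: x right, y down, z forward; pixel columns grow to the right and rows downward; lengths in mm; the calibration is good to about 2 mm. A picture is of the moment at which its call begins.
- manip.sign_off(): hands the job in; it is judged then, once.
The state is a dict: "clock": time; "joints": joint angles; "qd": joint speeds; "effort": joint torques, N m; "eef_pos": TCP position; "eef_rot": TCP orientation; "wrist_force": force on the tool from outside, world axes, zero at the start; "moment": the same for the moment, N m; "finger_gap": finger opening in mm; "finger_force": force on a finger pad.
Only numpy, scipy, OpenCV 4.12 (cv2) and the standard library are available. Lean on these libraries where they do the work, as an engineer would, in place of code of your own. Each camera call takes 0.05 s, during which the arm holds its last target. There are 200 camera calls.

### The job

Lift the cover plate off the two pins of the treat chest and lay it flat on the cork mat, put all the bone-shaped chews that lie on the shelf into the chest, and seat the cover back over both pins, flat on the chest's rim. Then secure it so that the dog cannot lift it: squeeze each sprung clamp open and clip one onto each pin, lying flat on the cover with the pin in its jaw pocket. Leave the cedar spool and the steel tumbler among these things standing where they are.

Things in the scene. Friction and masses are not known exactly. Their poses are not given: they have to be found in the camera images.
- chest: grey plastic treat chest, fixed; open box 126 (x) x 208 (y) x 85 mm high; inside 114 (x) x 148 (y) mm, floor 5 mm above the shelf; solid end walls 30 mm thick at both y ends, each with an upright steel pin. Origin: centre of the underside; z up. The latches on its -x side play no part.
- pin_left (a point): axis of the steel pin on the chest's +y end wall (chest frame x = 0, y = +88 mm), at 91 mm height, the level of the top face of the seated cover. The pin is round, 12 mm thick, and stands 46 mm above the rim (top at 131 mm), the last 10 mm tapering to 7 mm
- pin_right (a point): the same for the pin on the chest's -y end wall (y = -88 mm)
- cover: loose light-wood cover plate, 126 (x) x 216 (y) x 6 mm, 250 g, lying on the chest at the start, with two 16 mm holes at y = +88 and -88 mm that drop over the pins; dark upright grip bar on the middle of its top, 18 mm thick (x), 70 mm long (y), 34 mm tall (z 6 to 40 mm). Origin: centre of the underside; z up. Either way round fits. Seated, its underside is 85 mm above the shelf.
- mat: thin cork mat fixed on the shelf, 170 (x) x 260 (y) x 4 mm, kept empty for the cover. Origin: centre of its underside
- chew1: bone-shaped wooden dog chew lying flat, 92 x 42 x 22 mm: a shank 18 mm wide and 22 mm tall along its x, bare for 48 mm at the middle, with round lobes at both ends. Origin: centre of its underside; z up. Two to four of the four chews are present (absent ones read None).
- chew2: bone-shaped wooden dog chew lying flat, 92 x 42 x 22 mm: a shank 18 mm wide and 22 mm tall along its x, bare for 48 mm at the middle, with round lobes at both ends. Origin: centre of its underside; z up. Two to four of the four chews are present (absent ones read None).
- chew3: bone-shaped wooden dog chew lying flat, 92 x 42 x 22 mm: a shank 18 mm wide and 22 mm tall along its x, bare for 48 mm at the middle, with round lobes at both ends. Origin: centre of its underside; z up. Two to four of the four chews are present (absent ones read None).
- chew4: bone-shaped wooden dog chew lying flat, 92 x 42 x 22 mm: a shank 18 mm wide and 22 mm tall along its x, bare for 48 mm at the middle, with round lobes at both ends. Origin: centre of its underside; z up. Two to four of the four chews are present (absent ones read None).
- clamp1: sprung clamp like a big black clothes peg, lying flat, hinge axis (z) up; 115 mm long, 28 mm tall. Origin: hinge axis, underside. Shut, +x is the symmetry axis and points to the jaw tips (x = +53 mm). The handles reach back to x = -55 mm; outer faces 51 mm apart at x = -37 mm, 61 mm at the ends. This body is the +y lever: opened by q, it turns +q/2 (anticlockwise) from the symmetry axis.
- clamp1_mouth (a point): jaw pocket of this clamp, for a 12 mm pin: 36 mm ahead of the hinge, 14 mm above the underside (fixed to the +y lever). The jaw tips beyond it have inward lips, which stand 26 mm apart when the clamp is fully open. Both clamps are alike.
- clamp1_arm (a joint): opening angle q between this clamp's levers: 0 shut, about 0.13 pinching a pin, 0.52 at the stop. Squeezing the handles (about 8 N) opens it; at the stop their flat outer faces (44 mm long) are parallel, 30 mm apart. The spring shuts it when released.
- clamp2: sprung clamp like a big black clothes peg, lying flat, hinge axis (z) up; 115 mm long, 28 mm tall. Origin: hinge axis, underside. Shut, +x is the symmetry axis and points to the jaw tips (x = +53 mm). The handles reach back to x = -55 mm; outer faces 51 mm apart at x = -37 mm, 61 mm at the ends. This body is the +y lever: opened by q, it turns +q/2 (anticlockwise) from the symmetry axis.
- clamp2_mouth (a point): jaw pocket of this clamp, for a 12 mm pin: 36 mm ahead of the hinge, 14 mm above the underside (fixed to the +y lever). The jaw tips beyond it have inward lips, which stand 26 mm apart when the clamp is fully open. Both clamps are alike.
- clamp2_arm (a joint): opening angle q between this clamp's levers: 0 shut, about 0.13 pinching a pin, 0.52 at the stop. Squeezing the handles (about 8 N) opens it; at the stop their flat outer faces (44 mm long) are parallel, 30 mm apart. The spring shuts it when released.
- spool: bystander: cedar spool standing upright, 48 mm wide, 70 mm high; origin at the underside
- tumbler: bystander: steel tumbler, 60 mm wide, 75 mm high; origin at the underside

How it is judged (in metres and radians):
On the way, in this order (a step that is already met when the one before it is completed fails the run):
1. the cover is off the pins and lies flat on the cork mat (horizontal distance between cover and mat below 0.07 m and height (world z) of cover below 0.012 m and angle between cover's own z axis and vertical below 0.06 rad), for 0.2 s.
2. every chew present is inside the chest (x of chew1 in the frame of chest between -0.06 and 0.06 m and y of chew1 in the frame of chest between -0.077 and 0.077 m and z of chew1 in the frame of chest between -0.002 and 0.082 m and x of chew2 in the frame of chest between -0.06 and 0.06 m and y of chew2 in the frame of chest between -0.077 and 0.077 m and z of chew2 in the frame of chest between -0.002 and 0.082 m and x of chew3 in the frame of chest between -0.06 and 0.06 m and y of chew3 in the frame of chest between -0.077 and 0.077 m and z of chew3 in the frame of chest between -0.002 and 0.082 m and x of chew4 in the frame of chest between -0.06 and 0.06 m and y of chew4 in the frame of chest between -0.077 and 0.077 m and z of chew4 in the frame of chest between -0.002 and 0.082 m), for 0.2 s.
3. the cover is seated over both pins, flat on the rim (horizontal distance between cover and chest below 0.006 m and z of cover in the frame of chest between 0.08 and 0.089 m and angle between the x axis of cover and the x axis of chest, either way round below 0.06 rad and angle between cover's own z axis and vertical below 0.04 rad), for 0.2 s.
At the end, for the whole second after the job is handed in: Chews in the chest; cover over both pins, flat on the rim (6 mm, 5 mm in height, 0.06 rad); a clamp on each pin, the pin within 12 mm of its pocket and holding its jaws apart (0.07 to 0.28 rad), its mid-height 92 to 122 mm above the shelf; all at rest (all of step 2 and all of step 3 and ((horizontal distance between clamp1_mouth and pin_left below 0.012 m and z of clamp1_mouth in the frame of chest between 0.092 and 0.122 m and value of joint clamp1_arm between 0.07 and 0.28 rad and horizontal distance between clamp2_mouth and pin_right below 0.012 m and z of clamp2_mouth in the frame of chest between 0.092 and 0.122 m and value of joint clamp2_arm between 0.07 and 0.28 rad) or (horizontal distance between clamp1_mouth and pin_right below 0.012 m and z of clamp1_mouth in the frame of chest between 0.092 and 0.122 m and value of joint clamp1_arm between 0.07 and 0.28 rad and horizontal distance between clamp2_mouth and pin_left below 0.012 m and z of clamp2_mouth in the frame of chest between 0.092 and 0.122 m and value of joint clamp2_arm between 0.07 and 0.28 rad)) and linear speed of each of cover, clamp1, clamp2 below 0.02 m/s); the robot touches nothing.
It fails at once if the spool or the tumbler is moved by more than 40 mm or toppled (distance of any of spool, tumbler from where it was at the start of the episode above 0.04 m or angle between any of spool, tumbler's own z axis and vertical above 0.5 rad).
Of chew1, chew2, chew3, chew4 only 2 to 4 are there at a start; the rules pass over those that are not, and their reading is None.
At some moment in a run one of chew1, chew2, chew3, chew4, clamp1, clamp2 may be knocked a few centimetres aside while the robot is not near it.
It also fails if it takes over 210 s, if anything falls off the work surface, if the arm or the gripper's body presses on something with over 40 N, if the wrist force passes 120 N, or if a joint passes its speed limit or range.

## Working session

There is one attempt and no reset: what is moved stays moved. The work goes in short steps, Python scripts to look and compute and a tool call to move; the robot and the scene stay as the last step left them, time stands still between calls to the robot, and variables do not carry over. Pictures are saved under pics/ and viewed, at most 14 in all, crops included, and the job is handed in when it is done.

Besides the shell and the picture viewer there is one more tool, called after "Request:" by a JSON object that holds its "name" and its "arguments", one argument or row to a line. move_arm: Moves the arm, as the interface text tells. Its arguments: {"type":"object","properties":{"moves":{"type":"array"},"jaw":{"type":"number"},"squeeze":{"type":"number"}},"required":["moves"]}

```bash
mkdir -p pics; cat > h.py <<'E'
import numpy as np, cv2
from scipy.spatial.transform import Rotation as R
from cell import manip, viewer
def rot(o):
    o=np.array(o,float)
    return o if o.shape==(3,3) else (R.from_quat(o).as_matrix() if o.size==4 else R.from_euler('xyz',o).as_matrix())
class Cam:
    def __init__(s,name):
        c=viewer.camera(name); s.c=c; s.img=c['frame']; s.z=c['z_map']
        s.K=np.array([[c['fx'],0,c['cx']],[0,c['fy'],c['cy']],[0,0,1.]]); s.D=np.array(c['D'],float)
        s.R=rot(c['orientation']); s.o=np.array(c['origin'],float)
    def rays(s,px):
        p=cv2.undistortPoints(np.array(px,float).reshape(-1,1,2),s.K,s.D).reshape(-1,2)
        return np.c_[p,np.ones(len(p))]
    def plane(s,px,h):
        d=s.rays(px)@s.R.T
        return s.o+d*((h-s.o[2])/d[:,2])[:,None]
    def cloud(s):
        v,u=np.mgrid[0:480,0:640]
        r=s.rays(np.c_[u.ravel(),v.ravel()])*s.z.reshape(-1,1)
        P=(r@s.R.T+s.o).reshape(480,640,3); P[s.z==0]=np.nan
        return P
    def proj(s,P):
        X=(np.array(P,float).reshape(-1,3)-s.o)@s.R
        return cv2.projectPoints(X,np.zeros(3),np.zeros(3),s.K,s.D)[0].reshape(-1,2)
    def save(s,n): cv2.imwrite('pics/'+n,s.img)
def mv(target,yaw=None):
    """shift in tool axes (mm) from the measured pose to the world TCP target"""
    st=manip.read_state(); r=rot(st['eef_rot'])
    return np.round(r.T@(np.array(target)-np.array(st['eef_pos'])),1)
E
python3 - <<'E'
from h import *
for n in ('top','scene','wrist'):
    c=Cam(n); c.save(n+'0.png'); print(n,c.o.round(1),c.c['orientation'],c.K[0,0],c.D)
    np.savez(n+'0.npz',img=c.img,P=c.cloud())
print(manip.read_state(), manip.grasp_offset)
E
```

```text
top [ 482.9  -24.1 1139.2] [-3.06982757  0.00737294 -1.58200144] 559.9449101562627 [0.01266079 0.         0.         0.         0.        ]
scene [1175.  -175.3  551.8] [-2.19779724  0.01289993  1.3019272 ] 435.7036529942218 [-0.05651391  0.          0.          0.          0.        ]
wrist [ 223.7 -508.5  384.9] [ 2.85713312e+00  1.63200925e-03 -1.30552747e+00] 402.1213195890173 [-0.06523872  0.          0.          0.          0.        ]
{'clock': 0.15, 'joints': array([-1.37156779e+00,  3.00347640e-01,  1.52143362e+00,  4.79384306e-05,
        1.32070857e+00, -6.65693785e-02]), 'qd': array([ 2.46933001e-04, -1.20279144e-04, -3.69832587e-03,  1.52124489e-04,
       -5.22107411e-04,  6.89174994e-05]), 'effort': array([ 2.02661035e-04, -5.31959009e+01, -3.52821565e+01,  7.08156545e-02,
        2.35838833e-02, -6.88872592e-05]), 'eef_pos': array([ 144.45936569, -530.48169705,  205.01643821]), 'eef_rot': array([-3.14070056e+00, -1.06013761e-04,  2.65785986e-01]), 'wrist_force': array([-0.17345053,  0.21249123, -0.28067533]), 'moment': array([ 0.03782048,  0.01308003, -0.00205612]), 'finger_force': 0.0, 'finger_gap': 93.96481838036006} 18.8
```

View pics/top0.png

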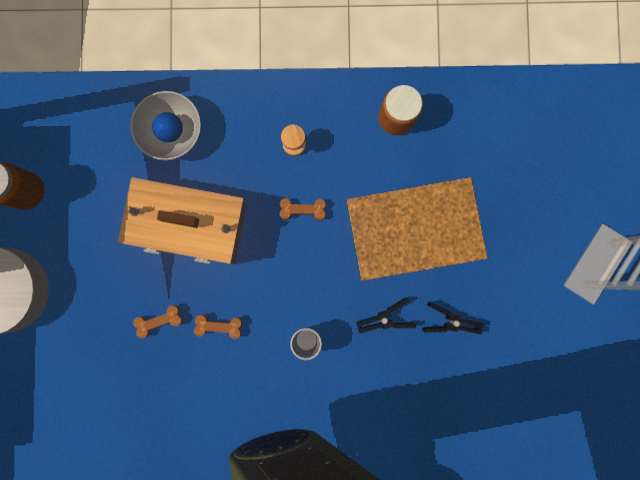

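View pics/scene0.png

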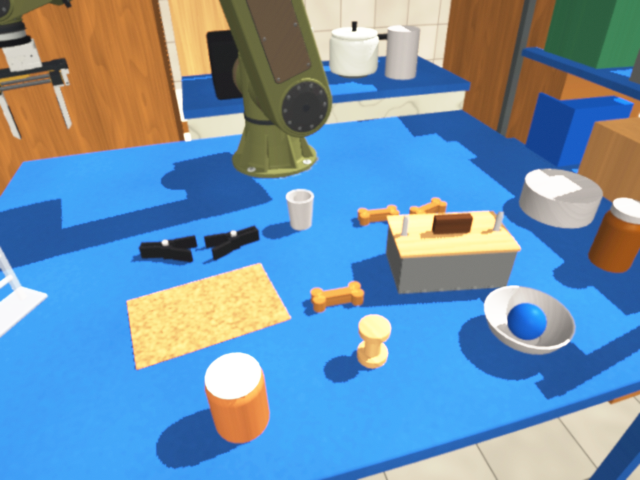

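The top view shows the chest at (180,222) with its bar at (178,219), and the mat at (417,229). There are three chews, at (303,209), (158,321) and (218,327). The clamp hinges are at (385,320) and (456,323), the spool at (293,140) and the tumbler at (306,344). The scene view agrees.

```bash
cat > meas.py <<'E'
from h import *
def blobs(mask,amin):
    n,l,s,c=cv2.connectedComponentsWithStats(mask.astype(np.uint8))
    return [(l==i) for i in range(1,n) if s[i,4]>amin]
def pca(p):
    (cx,cy),(w,h),a=cv2.minAreaRect(p.astype(np.float32))
    b=cv2.boxPoints(((cx,cy),(w,h),a)); e=b[1]-b[0]; f=b[2]-b[1]
    L=e if np.linalg.norm(e)>np.linalg.norm(f) else f
    return np.array([cx,cy]).round(1),sorted([round(w,1),round(h,1)]),round(float(np.arctan2(L[1],L[0])%np.pi),3)
def rect(c,m,h):
    v,u=np.nonzero(m); return pca(c.plane(np.c_[u,v],h)[:,:2])
E
cat > m1.py <<'E'
from meas import *
for n in ('top','scene'):
    c=Cam(n); P=c.cloud(); hsv=cv2.cvtColor(c.img,cv2.COLOR_BGR2HSV)
    H,S,V=[hsv[...,i].astype(int) for i in range(3)]
    z=P[...,2]; reg=(P[...,0]>250)&(P[...,0]<800)&(abs(P[...,1])<520)
    print(n,'shelf z',np.nanmedian(z[reg&(H>100)&(H<125)&(S>150)]).round(1))
    for m in blobs(reg&(H<25)&(S>100)&(V>60)&(z>-10),150):
        zz=np.nanpercentile(z[m],[50,90]); v,u=np.nonzero(m)
        print(' brown px',u.mean().round(),v.mean().round(),m.sum(),'z',zz.round(1),rect(c,m,zz[1]),'cloudmed',np.nanmedian(P[m],0).round(1))
    for m in blobs(reg&(V<50)&(z>8),60):
        v,u=np.nonzero(m); zz=np.nanpercentile(z[m],[50,90]); print(' dark px',u.mean().round(),v.mean().round(),m.sum(),zz.round(1),rect(c,m,zz[0]),np.nanmedian(P[m],0).round(1))
    for m in blobs(reg&(S<70)&(z>5),8):
        v,u=np.nonzero(m); print(' grey px',u.mean().round(),v.mean().round(),m.sum(),np.nanpercentile(P[m],90,axis=0).round(1)[2],np.nanmedian(P[m],0).round(1))
c=Cam('top'); cv2.imwrite('pics/clamps.png',cv2.resize(c.img[280:350,340:500],None,fx=5,fy=5,interpolation=cv2.INTER_CUBIC))
E
python3 m1.py
```

```text
top shelf z -1.0
 brown px 396.0 124.0 470 z [61.  90.2] (array([ 777.8, -189.8]), [44.1, 75.5], 1.525) cloudmed [ 782.1 -185.    61. ]
 brown px 293.0 139.0 589 z [68.  71.3] (array([753.1,  15.6]), [44.6, 57.0], 3.131) cloudmed [754.7  14.8  68. ]
 brown px 181.0 220.0 7398 z [90.1 93.2] (array([596.4, 226.6]), [126.4, 215.4], 1.374) cloudmed [596.  226.   90.1]
 brown px 416.0 228.0 10429 z [2.9 5.7] (array([ 583.5, -231.1]), [167.9, 257.8], 1.734) cloudmed [ 583.3 -231.8    2.9]
 brown px 302.0 209.0 601 z [20.8 23.4] (array([ 6.245e+02, -4.000e-01]), [42.4, 88.3], 1.559) cloudmed [623.8   1.6  20.8]
 brown px 157.0 321.0 616 z [21.  23.4] (array([403.6, 288.8]), [39.5, 91.2], 1.896) cloudmed [403.4 289.9  21. ]
 brown px 217.0 326.0 616 z [21.  23.8] (array([391.8, 169. ]), [39.8, 91.3], 1.475) cloudmed [392.1 170.5  21. ]
 dark px 384.0 319.0 512 [26.7 29.4] (array([ 402.8, -160.8]), [57.8, 110.0], 1.832) [ 395.7 -163.4   26.7]
 dark px 452.0 322.0 509 [26.5 29.3] (array([ 395.6, -296. ]), [57.6, 112.7], 1.354) [ 389.4 -290.7   26.5]
 grey px 404.0 114.0 250 101.3 [ 792.2 -196.
[... 1762 characters left out ...]
x 415.0 226.0 528 110.3 [568.  173.4  91.1]
 grey px 482.0 217.0 80 92.2 [573.7 311.9  91.1]
 grey px 396.0 223.0 155 92.0 [542.8 141.3  90.9]
 grey px 482.0 225.0 44 92.3 [598.1 295.9  91. ]
 grey px 231.0 241.0 778 27.9 [ 406.  -168.7   21.3]
 grey px 449.0 270.0 4100 75.8 [656.9 201.5  45.8]
 grey px 169.0 249.0 838 27.6 [ 398.3 -289.1   20.9]
 grey px 516.0 243.0 20 91.7 [665.2 323.3  90.8]
 grey px 518.0 306.0 1977 49.4 [752.1 279.8  34.8]
 grey px 311.0 294.0 10 22.5 [616.3 -45.7  21.1]
 grey px 377.0 325.0 401 71.8 [761.1  21.   70.6]
 grey px 382.0 353.0 116 15.9 [775.1  29.6  14.7]
 grey px 360.0 345.0 18 15.2 [745.3   1.   14.5]
 grey px 230.0 360.0 388 100.9 [ 792.9 -196.    99.9]
```

View pics/clamps.png

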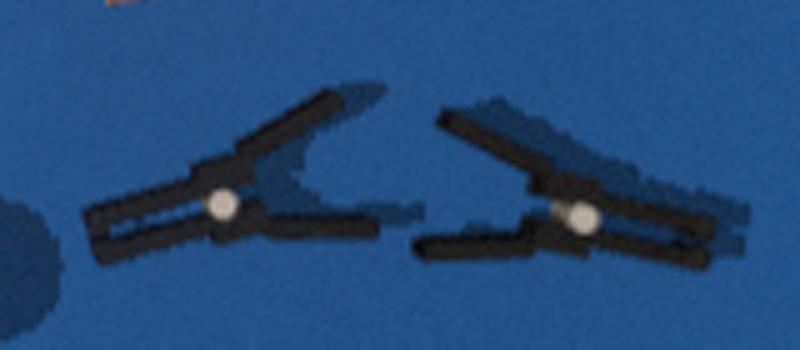

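The close-up shows the left clamp's hinge at top-view pixel (384,321) with its jaws to the left (+y). The right clamp's hinge is at (457,323) with its jaws to the right (-y). The handles face each other.

```bash
cat > g.py <<'E'
import sys
from h import *
# waypoints x,y,z,yaw ; '/' starts a new call
st=manip.read_state(); p=np.array(st['eef_pos']); Rm=rot(st['eef_rot']); yaw=st['eef_rot'][2]
print('now',p.round(1),round(float(yaw),3),'t',round(st['clock'],2),'gap',round(st['finger_gap'],1))
last=(p,yaw)
for a in sys.argv[1:]:
    if a=='/':
        p,yaw=last; Rm=R.from_euler('xyz',[np.pi,0,yaw]).as_matrix(); print('/'); continue
    x,y,z,w=map(float,a.split(',')); t=np.array([x,y,z])
    dw=(w-yaw+np.pi)%(2*np.pi)-np.pi
    print('[%.4f, %.4f, %.4f, %.3f]'%(*(Rm.T@(t-p)/1000),-dw)); last=(t,w)
E
python3 g.py 596.4,226.3,205,1.374
```

```text
now [ 144.5 -530.6  205.3] 0.266 t 0.3 gap 94.2
[0.6349, -0.6116, 0.0005, -1.108]
```

Request:
{"name": "move_arm", "arguments": {
  "moves": [
    [0.2,-0.2,0,-0.3],
    [0.635,-0.612,0,-1.108],
    [0.635,-0.612,0,-1.108],
    [0.635,-0.612,0,-1.108],
    [0.635,-0.612,0,-1.108],
    [0.635,-0.612,0,-1.108],
    [0.635,-0.612,0,-1.108],
    [0.635,-0.612,0,-1.108],
    [0.635,-0.612,0,-1.108],
    [0.635,-0.612,0,-1.108],
    [0.635,-0.612,0,-1.108],
    [0.635,-0.612,0,-1.108]
  ],
  "jaw": 0.06
}}

```text
clock: 1.5
eef_pos: [452.4, -13.2, 205.7]
eef_rot: [3.141, -0.0, 1.374]
wrist_force: [0.4, -1.0, 0.0]
finger_gap: 59.9
finger_force: 0.0
```

```bash
python3 g.py 596.4,226.3,215,1.374
```

```text
now [452.4 -13.2 205.7] 1.374 t 1.5 gap 59.9
[0.2630, 0.0944, -0.0092, 0.000]
```

Request:
{"name": "move_arm", "arguments": {
  "moves": [
    [0.263,0.094,-0.01,0],
    [0.263,0.094,-0.01,0],
    [0.263,0.094,-0.01,0],
    [0.263,0.094,-0.01,0],
    [0.263,0.094,-0.01,0],
    [0.263,0.094,-0.01,0],
    [0.263,0.094,-0.01,0],
    [0.263,0.094,-0.01,0],
    [0.263,0.094,-0.01,0]
  ]
}}

```text
clock: 2.4
eef_pos: [595.1, 223.4, 215.5]
eef_rot: [-3.141, 0.0, 1.373]
wrist_force: [0.8, -0.9, -1.0]
finger_gap: 59.8
finger_force: 0.0
```

```bash
cat > w.py <<'E'
import sys
from meas import *
c=Cam('wrist'); n=sys.argv[1]; c.save(n+'.png'); P=c.cloud(); np.savez(n+'.npz',img=c.img,P=P)
hsv=cv2.cvtColor(c.img,cv2.COLOR_BGR2HSV); H,S,V=[hsv[...,i].astype(int) for i in range(3)]; z=P[...,2]
for m in blobs((V<80)&(z>105)&(z<135),200)+blobs((z>108)&(z<136)&(S<90),30):
    v,u=np.nonzero(m); print('px',u.mean().round(),v.mean().round(),m.sum(),np.nanpercentile(z[m],[10,50,90]).round(1),rect(c,m,np.nanpercentile(z[m],80)),np.nanmedian(P[m],0).round(1))
m=(z>86)&(z<95)&(H<25)&(S>80); b=max(blobs(m,50),key=lambda q:q.sum()); print('cover',b.sum(),np.nanmedian(z[b]),rect(c,b,np.nanmedian(z[b])))
E
python3 w.py w1; python3 g.py 596.4,226.3,215,1.374
```

```text
px 316.0 101.0 169 [122.4 126.2 130.8] (array([615.8, 313.9]), [10.4, 10.8], 2.944) [615.6 313.4 126.2]
px 316.0 335.0 274 [111.1 122.4 129.3] (array([582.9, 149.1]), [10.6, 18.8], 1.372) [582.5 146.1 122.4]
cover 38461 91.63072134900642 (array([598.7, 228.4]), [126.2, 215.3], 1.372)
now [595.1 223.3 215.8] 1.373 t 2.45 gap 60.5
[0.0032, 0.0006, 0.0008, -0.001]
```

View pics/w1.png

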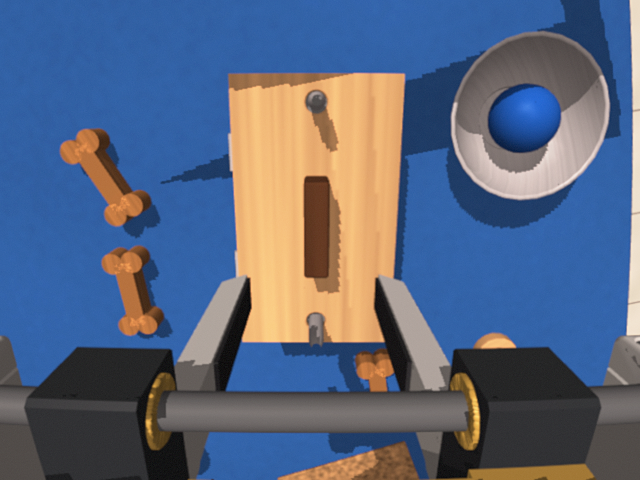

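The wrist view shows the cover with its bar at (316,227), pins at (316,101) and (316,335), and the fingers straddling it.

```bash
python3 g.py 597.5,227.5,97,1.374
```

```text
now [595.1 223.3 215.8] 1.373 t 2.45 gap 60.5
[0.0046, 0.0015, 0.1188, -0.001]
```

Request:
{"name": "move_arm", "arguments": {
  "moves": [
    [0.004,0.0015,0.03,-0.001],
    [0.004,0.0015,0.06,-0.001],
    [0.004,0.0015,0.09,-0.001],
    [0.004,0.0015,0.11,-0.001],
    [0.004,0.0015,0.119,-0.001],
    [0.004,0.0015,0.119,-0.001],
    [0.004,0.0015,0.119,-0.001]
  ]
}}

```text
clock: 3.15
eef_pos: [598.1, 227.7, 97.9]
eef_rot: [3.14, -0.001, 1.374]
wrist_force: [0.9, -0.2, 0.6]
finger_gap: 59.8
finger_force: 0.0
```

Request:
{"name": "move_arm", "arguments": {
  "moves": [
    [0,0,0,0],
    [0,0,0,0],
    [0,0,0,0],
    [0,0,0,0],
    [0,0,0,0],
    [0,0,0,0]
  ],
  "jaw": 0.01,
  "squeeze": 40
}}

```text
clock: 3.75
eef_pos: [597.7, 227.9, 96.5]
eef_rot: [3.141, -0.0, 1.375]
wrist_force: [0.2, 0.1, -0.2]
finger_gap: 17.4
finger_force: 40.0
```

```bash
python3 g.py 597.5,227.5,97,1.374; python3 -c "
from h import *;s=manip.read_state();print(s['wrist_force'],s['finger_force'])"
```

```text
now [597.7 227.9  96.5] 1.375 t 3.75 gap 17.4
[-0.0004, -0.0001, -0.0005, 0.001]
[ 0.24216281  0.1288508  -0.24919031] 39.999951124191284
```

Request:
{"name": "move_arm", "arguments": {
  "moves": [
    [0,0,-0.01,0],
    [0,0,-0.03,0],
    [0,0,-0.06,0],
    [0,0,-0.09,0],
    [0,0,-0.09,0],
    [0,0,-0.09,0]
  ]
}}

```text
clock: 4.35
eef_pos: [597.4, 227.8, 186.1]
eef_rot: [-3.142, 0.0, 1.375]
wrist_force: [-1.1, -1.1, -3.3]
finger_gap: 18.0
finger_force: 40.0
```

```bash
python3 g.py 585,-231,185,1.734 / 585,-231,30,1.734  585,-231,16,1.734; python3 -c "
from h import *;s=manip.read_state();print(s['wrist_force'],s['finger_force'],s['moment'])"
```

```text
now [597.4 227.8 186.1] 1.375 t 4.35 gap 18.0
[-0.4524, 0.0772, 0.0011, -0.359]
/
[0.0000, -0.0000, 0.1550, -0.000]
[0.0000, -0.0000, 0.1690, -0.000]
[-1.12865239 -1.0529992  -3.30413281] 39.99891400337219 [-0.03160019 -0.11641666 -0.06220469]
```

Request:
{"name": "move_arm", "arguments": {
  "moves": [
    [-0.04,0.007,0,-0.03],
    [-0.08,0.014,0,-0.06],
    [-0.12,0.02,0,-0.1],
    [-0.16,0.027,0,-0.13],
    [-0.2,0.034,0,-0.16],
    [-0.24,0.041,0,-0.19],
    [-0.28,0.048,0,-0.22],
    [-0.32,0.055,0,-0.26],
    [-0.36,0.062,0,-0.29],
    [-0.4,0.068,0,-0.32],
    [-0.435,0.074,0,-0.345],
    [-0.452,0.077,0,-0.359]
  ]
}}

```text
clock: 5.55
eef_pos: [583.8, -233.1, 184.0]
eef_rot: [-3.139, -0.002, 1.733]
wrist_force: [-0.4, 1.1, -3.5]
finger_gap: 17.9
finger_force: 40.0
```

Request:
{"name": "move_arm", "arguments": {
  "moves": [
    [0,0,0,0],
    [0,0,0.03,0],
    [0,0,0.07,0],
    [0,0,0.11,0],
    [0,0,0.14,0],
    [0,0,0.155,0],
    [0,0,0.155,0]
  ]
}}

```text
clock: 6.25
eef_pos: [584.0, -229.3, 29.0]
eef_rot: [-3.138, -0.003, 1.734]
wrist_force: [0.9, -0.4, -2.7]
finger_gap: 17.7
finger_force: 40.0
```

```bash
python3 g.py 585,-231,16,1.734
```

```text
now [ 584.  -229.3   29. ] 1.734 t 6.25 gap 17.7
[-0.0019, 0.0008, 0.0130, 0.000]
```

Request:
{"name": "move_arm", "arguments": {
  "moves": [
    [0,0,0.005,0],
    [0,0,0.01,0],
    [0,0,0.013,0],
    [0,0,0.013,0],
    [0,0,0.013,0]
  ]
}}

```text
clock: 6.75
eef_pos: [585.2, -230.6, 18.8]
eef_rot: [3.141, 0.0, 1.734]
wrist_force: [0.2, 0.4, -2.3]
finger_gap: 17.7
finger_force: 40.0
```

Request:
{"name": "move_arm", "arguments": {
  "moves": [
    [0,0,0,0],
    [0,0,0,0],
    [0,0,0,0]
  ]
}}

```text
clock: 7.05
eef_pos: [585.1, -230.5, 18.6]
eef_rot: [3.141, 0.0, 1.734]
wrist_force: [0.6, -0.3, -2.9]
finger_gap: 18.2
finger_force: 40.0
```

Request:
{"name": "move_arm", "arguments": {
  "moves": [
    [0,0,0.003,0],
    [0,0,0.003,0],
    [0,0,0.003,0],
    [0,0,0.003,0]
  ]
}}

```text
clock: 7.45
eef_pos: [585.2, -230.5, 15.5]
eef_rot: [3.141, 0.0, 1.734]
wrist_force: [0.9, 0.1, -1.6]
finger_gap: 17.9
finger_force: 40.0
```

Request:
{"name": "move_arm", "arguments": {
  "moves": [
    [0,0,0.003,0],
    [0,0,0.003,0],
    [0,0,0.003,0],
    [0,0,0.003,0],
    [0,0,0.003,0],
    [0,0,0.003,0]
  ],
  "jaw": 0.06
}}

```text
clock: 8.05
eef_pos: [585.1, -230.5, 12.5]
eef_rot: [3.142, 0.0, 1.734]
wrist_force: [-0.7, 0.1, -0.2]
finger_gap: 59.1
finger_force: 0.0
```

Request:
{"name": "move_arm", "arguments": {
  "moves": [
    [0,0,-0.04,0],
    [0,0,-0.08,0],
    [0,0,-0.12,0],
    [0,0,-0.16,0],
    [0,0,-0.16,0],
    [0,0,-0.16,0]
  ]
}}

```text
clock: 8.65
eef_pos: [585.2, -230.5, 172.9]
eef_rot: [3.141, 0.001, 1.734]
wrist_force: [0.2, 0.3, -0.6]
finger_gap: 60.1
finger_force: 0.0
```

```bash
python3 m1.py | head -12 ; python3 g.py 624.3,0,120,1.56
```

```text
top shelf z -1.0
 brown px 396.0 124.0 474 z [60.5 89.2] (array([ 777.7, -190.3]), [42.6, 76.3], 1.556) cloudmed [ 781.9 -185.3   60.5]
 brown px 293.0 140.0 593 z [67.9 71.2] (array([752.2,  15.6]), [44.6, 59.0], 3.131) cloudmed [754.7  14.7  67.9]
 brown px 384.0 229.0 4969 z [ 7.4 11.8] (array([ 572.1, -181.2]), [156.6, 172.8], 0.163) cloudmed [ 585.9 -162.9    7.4]
 brown px 302.0 209.0 595 z [20.6 23.4] (array([ 6.235e+02, -4.000e-01]), [40.4, 88.3], 1.559) cloudmed [623.7   1.5  20.6]
 brown px 157.0 321.0 615 z [21.1 23.8] (array([403.9, 288.7]), [39.4, 91.1], 1.889) cloudmed [403.5 289.9  21.1]
 brown px 217.0 326.0 616 z [21.  23.8] (array([391.9, 169. ]), [39.8, 91.3], 1.475) cloudmed [392.2 170.3  21. ]
 dark px 431.0 171.0 600 [313.  461.3] (array([ 642.9, -194.5]), [36.1, 78.8], 2.704) [ 638.2 -190.7  313. ]
 dark px 459.0 164.0 92 [463.9 476.6] (array([ 613.8, -201.5]), [15.1, 48.7], 3.061) [ 627.  -204.7  463.9]
 dark px 150.0 212.0 563 [46.4 74.6] (array([612. , 291.9]), [41.0, 115.0], 2.931) [619.1 298.8  46.4]
 dark px 238.0 228.0 216 [47.5 75.1] (array([581.3, 125.2]), [10.4, 117.0], 2.943) [585.5 124.5  47.5]
 dark px 453.0 220.0 389 [386.7 455.6] (array([ 558.3, -214.3]), [26.1, 48.3], 0.787) [ 558.8 -205.   386.7]
now [ 584.6 -230.3  170.9] 1.734 t 8.8 gap 59.7
[0.2207, 0.0767, 0.0510, 0.174]
```

```bash
python3 g.py 624.5,1,90,1.56 / 624.5,1,5,1.56
```

```text
now [ 584.6 -230.3  170.9] 1.734 t 8.8 gap 59.7
[0.2216, 0.0771, 0.0810, 0.174]
/
[0.0000, -0.0000, 0.0850, -0.000]
```

Request:
{"name": "move_arm", "arguments": {
  "moves": [
    [0.045,0.015,0.01,0.03],
    [0.09,0.03,0.02,0.07],
    [0.135,0.046,0.04,0.11],
    [0.18,0.062,0.06,0.15],
    [0.222,0.077,0.08,0.174],
    [0.222,0.077,0.081,0.174],
    [0.222,0.077,0.081,0.174],
    [0.222,0.077,0.081,0.174]
  ],
  "jaw": 0.05
}}

```text
clock: 9.6
eef_pos: [625.0, 0.1, 91.4]
eef_rot: [-3.141, 0.0, 1.559]
wrist_force: [0.2, -0.3, 0.3]
finger_gap: 50.0
finger_force: 0.0
```

```bash
cat > wc.py <<'E'
import sys
from meas import *
lo,hi=float(sys.argv[1]),float(sys.argv[2])
c=Cam('wrist'); c.save(sys.argv[3]+'.png'); P=c.cloud(); z=P[...,2]; hsv=cv2.cvtColor(c.img,cv2.COLOR_BGR2HSV); H,S,V=[hsv[...,i].astype(int) for i in range(3)]
for m in blobs((z>lo)&(z<hi)&(H<22)&(S>120)&(V>50),400):
    v,u=np.nonzero(m); h=np.nanpercentile(z[m],60); print('px',u.mean().round(),v.mean().round(),m.sum(),'z',h.round(1),rect(c,m,h))
E
python3 wc.py 8 32 w2; python3 g.py 624.5,1,5,1.56
```

```text
px 314.0 243.0 5679 z 22.7 (array([626. ,   0.8]), [40.3, 93.1], 1.538)
px 502.0 221.0 1096 z 17.7 (array([751.1,  19.2]), [33.8, 45.0], 1.231)
px 291.0 456.0 4105 z 10.7 (array([ 606.8, -185. ]), [49.8, 78.6], 3.135)
now [ 6.251e+02 -2.000e-01  9.170e+01] 1.559 t 9.65 gap 50.0
[0.0012, -0.0006, 0.0867, -0.001]
```

Request:
{"name": "move_arm", "arguments": {
  "moves": [
    [0.001,0,0.04,0],
    [0.001,0,0.07,0],
    [0.001,0,0.086,0],
    [0.001,0,0.086,0],
    [0.001,0,0.086,0]
  ]
}}

```text
clock: 10.15
eef_pos: [625.8, 1.5, 6.8]
eef_rot: [3.14, 0.0, 1.559]
wrist_force: [-0.2, 0.3, -0.5]
finger_gap: 49.8
finger_force: 0.0
```

Request:
{"name": "move_arm", "arguments": {
  "moves": [
    [0,0,0,0],
    [0,0,0,0],
    [0,0,0,0],
    [0,0,0,0],
    [0,0,0,0]
  ],
  "jaw": 0.01,
  "squeeze": 25
}}

```text
clock: 10.65
eef_pos: [625.2, 2.1, 5.8]
eef_rot: [3.141, 0.0, 1.56]
wrist_force: [0.0, -0.1, 2.7]
finger_gap: 17.8
finger_force: 25.0
```

Request:
{"name": "move_arm", "arguments": {
  "moves": [
    [0,0,-0.04,0],
    [0,0,-0.08,0],
    [0,0,-0.13,0],
    [0,0,-0.165,0],
    [0,0,-0.165,0],
    [0,0,-0.165,0]
  ]
}}

```text
clock: 11.25
eef_pos: [625.0, 2.1, 170.6]
eef_rot: [3.141, 0.0, 1.56]
wrist_force: [0.4, 0.7, -1.0]
finger_gap: 17.8
finger_force: 25.0
```

```bash
python3 g.py 588.8,184.4,170,2.943 / 588.8,184.4,42,2.943
```

```text
now [625.    2.1 170.6] 1.56 t 11.25 gap 17.8
[0.1819, -0.0382, 0.0005, -1.383]
/
[0.0000, -0.0000, 0.1280, -0.000]
```

Request:
{"name": "move_arm", "arguments": {
  "moves": [
    [0.02,-0.004,0,-0.14],
    [0.04,-0.008,0,-0.28],
    [0.06,-0.012,0,-0.42],
    [0.08,-0.016,0,-0.56],
    [0.1,-0.02,0,-0.7],
    [0.12,-0.025,0,-0.84],
    [0.14,-0.03,0,-0.98],
    [0.16,-0.034,0,-1.12],
    [0.175,-0.037,0,-1.26],
    [0.182,-0.038,0,-1.383],
    [0.182,-0.038,0,-1.383],
    [0.182,-0.038,0,-1.383]
  ]
}}

```text
clock: 12.45
eef_pos: [588.7, 184.2, 169.1]
eef_rot: [-3.141, -0.002, 2.939]
wrist_force: [0.2, -1.2, -0.8]
finger_gap: 17.7
finger_force: 25.0
```

Request:
{"name": "move_arm", "arguments": {
  "moves": [
    [0,0,0.04,0],
    [0,0,0.08,0],
    [0,0,0.115,0],
    [0,0,0.127,0],
    [0,0,0.127,0],
    [0,0,0.127,0]
  ]
}}

```text
clock: 13.05
eef_pos: [589.9, 184.4, 45.0]
eef_rot: [3.141, 0.002, 2.941]
wrist_force: [0.5, 0.0, -0.5]
finger_gap: 17.8
finger_force: 25.0
```

Request:
{"name": "move_arm", "arguments": {
  "moves": [
    [0,0,0,0],
    [0,0,0,0],
    [0,0,0,0]
  ],
  "jaw": 0.028
}}

```text
clock: 13.35
eef_pos: [589.4, 184.6, 44.4]
eef_rot: [3.141, 0.001, 2.943]
wrist_force: [0.6, 0.6, -0.4]
finger_gap: 28.1
finger_force: 0.0
```

Request:
{"name": "move_arm", "arguments": {
  "moves": [
    [0,0,-0.04,0],
    [0,0,-0.08,0],
    [0,0,-0.127,0],
    [0,0,-0.127,0],
    [0,0,-0.127,0]
  ]
}}

```text
clock: 13.85
eef_pos: [589.4, 184.6, 171.6]
eef_rot: [3.141, 0.002, 2.943]
wrist_force: [-0.1, -0.3, -1.2]
finger_gap: 27.9
finger_force: 0.0
```

```bash
python3 m1.py | grep brown;  python3 wc.py -2 40 w3;python3 g.py 392.5,169.5,100,1.475
```

```text
brown px 396.0 124.0 474 z [59.5 89. ] (array([ 778.7, -190.3]), [44.6, 76.3], 1.556) cloudmed [ 782.3 -185.3   59.5]
 brown px 293.0 140.0 593 z [67.8 71.2] (array([752.2,  15.6]), [44.6, 59.0], 3.131) cloudmed [754.7  14.8  67.8]
 brown px 416.0 229.0 10157 z [ 7.2 11.2] (array([ 583.1, -230.1]), [167.1, 256.6], 1.734) cloudmed [ 581.6 -230.2    7.2]
 brown px 233.0 328.0 253 z [21.4 24.4] (array([387.8, 137.3]), [34.9, 37.7], 0.324) cloudmed [390.2 137.   21.4]
 brown px 445.0 130.0 261 z [296.3 301.6] (array([621. , 174.1]), [24.5, 81.2], 1.363) cloudmed [607.1 177.4 296.3]
 brown px 428.0 209.0 385 z [20.8 22.8] (array([418.8, 282.7]), [54.6, 107.0], 1.884) cloudmed [411.  291.9  20.8]
 brown px 377.0 215.0 455 z [20.  22.4] (array([407.8, 164.8]), [62.5, 94.1], 1.475) cloudmed [401.1 165.9  20. ]
 brown px 208.0 314.0 7384 z [ 9.7 18.7] (array([ 602.4, -230. ]), [163.5, 250.0], 1.731) cloudmed [ 605.  -227.3    9.7]
 brown px 370.0 350.0 544 z [24.7 65.6] (array([798. ,  -2.7]), [40.4, 64.5], 2.663) cloudmed [773.8   5.1  24.7]
px 309.0 223.0 3677 z 27.8 (array([592. , 181.7]), [41.3, 93.8], 2.888)
px 17.0 300.0 2735 z 5.0 (array([ 610.8, -103.2]), [53.5, 109.4], 2.704)
now [588.6 184.4 169.1] 2.943 t 14.05 gap 28.0
[0.1891, -0.0532, 0.0695, 1.468]
```

Request:
{"name": "move_arm", "arguments": {
  "moves": [
    [0.02,-0.006,0,0.15],
    [0.04,-0.012,0,0.3],
    [0.06,-0.018,0,0.45],
    [0.08,-0.024,0,0.6],
    [0.1,-0.03,0,0.75],
    [0.13,-0.036,0,0.9],
    [0.16,-0.044,0.02,1.05],
    [0.189,-0.053,0.04,1.2],
    [0.189,-0.053,0.069,1.35],
    [0.189,-0.053,0.069,1.468],
    [0.189,-0.053,0.069,1.468],
    [0.189,-0.053,0.069,1.468]
  ],
  "jaw": 0.05
}}

```text
clock: 15.25
eef_pos: [393.4, 169.9, 101.4]
eef_rot: [-3.141, 0.0, 1.478]
wrist_force: [0.5, 0.0, 0.1]
finger_gap: 50.2
finger_force: 0.0
```

```bash
python3 wc.py 8 32 w4; python3 g.py 392.5,169.5,5,1.475
```

```text
px 314.0 63.0 5609 z 22.9 (array([405.3, 287.5]), [41.0, 85.4], 1.895)
px 311.0 238.0 5308 z 22.7 (array([392.6, 171.6]), [40.7, 92.5], 1.478)
px 616.0 205.0 2164 z 27.7 (array([595.7, 174.6]), [44.2, 44.4], 0.057)
now [393.5 169.9 101.6] 1.478 t 15.3 gap 49.8
[-0.0005, -0.0010, 0.0966, 0.003]
```

Request:
{"name": "move_arm", "arguments": {
  "moves": [
    [0,-0.001,0.04,0],
    [0,-0.001,0.08,0],
    [0,-0.001,0.096,0],
    [0,-0.001,0.096,0],
    [0,-0.001,0.096,0]
  ]
}}

```text
clock: 15.8
eef_pos: [392.8, 170.1, 6.1]
eef_rot: [3.141, -0.0, 1.476]
wrist_force: [-0.1, 0.4, -1.1]
finger_gap: 50.1
finger_force: 0.0
```

Request:
{"name": "move_arm", "arguments": {
  "moves": [
    [0,0,0,0],
    [0,0,0,0],
    [0,0,0,0],
    [0,0,0,0],
    [0,0,0,0]
  ],
  "jaw": 0.01
}}

```text
clock: 16.3
eef_pos: [392.5, 170.0, 5.7]
eef_rot: [3.141, -0.0, 1.475]
wrist_force: [0.0, -0.2, 4.7]
finger_gap: 17.4
finger_force: 25.0
```

Request:
{"name": "move_arm", "arguments": {
  "moves": [
    [0,0,-0.04,0],
    [0,0,-0.08,0],
    [0,0,-0.13,0],
    [0,0,-0.165,0],
    [0,0,-0.165,0],
    [0,0,-0.165,0]
  ]
}}

```text
clock: 16.9
eef_pos: [392.3, 169.9, 170.4]
eef_rot: [3.141, -0.0, 1.475]
wrist_force: [0.1, 0.0, -0.8]
finger_gap: 17.6
finger_force: 25.0
```

```bash
python3 g.py 606.2,270.6,170,2.943 / 606.2,270.6,42,2.943
```

```text
now [392.3 169.9 170.4] 1.475 t 16.9 gap 17.6
[0.1207, 0.2033, 0.0005, -1.468]
/
[0.0000, -0.0000, 0.1280, -0.000]
```

Request:
{"name": "move_arm", "arguments": {
  "moves": [
    [0.012,0.02,0,-0.14],
    [0.025,0.04,0,-0.28],
    [0.037,0.063,0,-0.42],
    [0.05,0.085,0,-0.56],
    [0.063,0.106,0,-0.7],
    [0.076,0.128,0,-0.84],
    [0.09,0.15,0,-0.98],
    [0.102,0.172,0,-1.12],
    [0.114,0.192,0,-1.26],
    [0.121,0.203,0,-1.4],
    [0.121,0.203,0,-1.468],
    [0.121,0.203,0,-1.468]
  ]
}}

```text
clock: 18.1
eef_pos: [605.5, 270.7, 167.6]
eef_rot: [-3.14, -0.003, 2.944]
wrist_force: [-0.3, 0.2, -0.4]
finger_gap: 18.0
finger_force: 25.0
```

Request:
{"name": "move_arm", "arguments": {
  "moves": [
    [0,0,0,0],
    [0,0,0.04,0],
    [0,0,0.08,0],
    [0,0,0.115,0],
    [0,0,0.127,0],
    [0,0,0.127,0],
    [0,0,0.127,0]
  ]
}}

```text
clock: 18.8
eef_pos: [606.7, 271.2, 45.2]
eef_rot: [3.14, 0.002, 2.942]
wrist_force: [0.1, -0.4, -0.3]
finger_gap: 17.8
finger_force: 25.0
```

Request:
{"name": "move_arm", "arguments": {
  "moves": [
    [0,0,0,0],
    [0,0,0,0],
    [0,0,0,0]
  ],
  "jaw": 0.028
}}

```text
clock: 19.1
eef_pos: [606.3, 271.1, 44.5]
eef_rot: [3.141, 0.001, 2.943]
wrist_force: [0.5, 0.2, -0.9]
finger_gap: 27.9
finger_force: 0.0
```

Request:
{"name": "move_arm", "arguments": {
  "moves": [
    [0,0,-0.04,0],
    [0,0,-0.08,0],
    [0,0,-0.127,0],
    [0,0,-0.127,0],
    [0,0,-0.127,0]
  ]
}}

```text
clock: 19.6
eef_pos: [606.3, 271.0, 171.7]
eef_rot: [3.14, 0.002, 2.943]
wrist_force: [-0.3, -1.1, -1.1]
finger_gap: 27.8
finger_force: 0.0
```

```bash
python3 m1.py | grep -E "brown|dark";  python3 wc.py -2 40 w5;python3 g.py 404.3,289.3,100,1.893
```

```text
brown px 396.0 124.0 468 z [59.  89.2] (array([ 775.7, -187. ]), [40.8, 70.2], 1.426) cloudmed [ 782.  -184.9   59. ]
 brown px 293.0 139.0 592 z [68. 71.] (array([753.2,  15.6]), [44.6, 57.0], 3.131) cloudmed [754.7  14.7  68. ]
 brown px 416.0 228.0 10364 z [ 7.3 11.4] (array([ 583.1, -229.9]), [167.7, 256.0], 1.734) cloudmed [ 582.5 -230.7    7.3]
 brown px 211.0 226.0 627 z [26.1 28.5] (array([591.9, 183.8]), [38.8, 91.0], 2.939) cloudmed [589.1 181.5  26.1]
 brown px 163.0 237.0 206 z [26.  28.7] (array([570.4, 275.3]), [20.3, 45.1], 1.394) cloudmed [570.3 277.2  26. ]
 dark px 164.0 294.0 6628 [493.  557.1] (array([448.6, 168.1]), [124.8, 409.9], 0.204) [511.5 177.  493. ]
 dark px 54.0 219.0 935 [463.1 481.5] (array([564.6, 290.1]), [80.8, 103.3], 1.125) [556.6 294.1 463.1]
 dark px 103.0 216.0 152 [369.7 392.6] (array([570.9, 271. ]), [16.0, 31.3], 1.886) [571.4 264.  369.7]
 dark px 385.0 312.0 247 [26.7 29.6] (array([ 413.5, -157.8]), [17.1, 113.0], 2.029) [ 414.9 -164.2   26.7]
 dark px 452.0 323.0 499 [26.7 29.3] (array([ 397., -296.]), [57.6, 113.2], 1.379) [ 388.1 -290.
[... 1015 characters left out ...]
 120.0 64 [307.8 310.3] (array([594.2, 184.1]), [8.0, 60.8], 2.91) [594.9 183.5 307.8]
 dark px 494.0 173.0 83 [209.1 233.5] (array([608.5, 286.2]), [4.2, 133.3], 2.455) [609.3 285.6 209.1]
 dark px 230.0 241.0 662 [20.6 27.2] (array([ 418.6, -162.2]), [77.8, 108.4], 1.631) [ 407.  -173.6   20.6]
 dark px 169.0 248.0 726 [21.7 27.5] (array([ 404.7, -297.7]), [77.3, 113.4], 1.376) [ 398.2 -286.8   21.7]
px 314.0 219.0 3628 z 27.8 (array([606.3, 272.3]), [41.0, 93.4], 2.951)
px 206.0 222.0 4014 z 27.7 (array([592. , 183.9]), [45.7, 94.0], 2.875)
px 620.0 223.0 1983 z 25.6 (array([666.7, 531.4]), [35.6, 78.4], 3.106)
now [605.5 270.7 168.9] 2.943 t 19.8 gap 27.8
[0.2008, -0.0214, 0.0694, 1.050]
```

Two chews are in and lying flat. Now the third.

Request:
{"name": "move_arm", "arguments": {
  "moves": [
    [0.025,-0.003,0,0.14],
    [0.05,-0.006,0,0.28],
    [0.075,-0.009,0,0.42],
    [0.1,-0.012,0,0.56],
    [0.13,-0.015,0,0.7],
    [0.16,-0.018,0.02,0.84],
    [0.19,-0.021,0.04,0.98],
    [0.201,-0.021,0.069,1.05],
    [0.201,-0.021,0.069,1.05],
    [0.201,-0.021,0.069,1.05],
    [0.201,-0.021,0.069,1.05]
  ],
  "jaw": 0.05
}}

```text
clock: 20.9
eef_pos: [406.0, 290.2, 102.6]
eef_rot: [3.14, -0.0, 1.894]
wrist_force: [0.6, 0.4, -0.6]
finger_gap: 50.1
finger_force: 0.0
```

```bash
python3 wc.py 8 32 w6; python3 g.py 404.3,289.3,5,1.893
```

```text
px 310.0 237.0 5247 z 22.7 (array([403.7, 291.6]), [40.6, 92.7], 1.893)
px 582.0 358.0 2218 z 27.7 (array([629.3, 269.5]), [41.2, 49.6], 2.861)
now [405.9 290.2 102.5] 1.894 t 20.95 gap 49.7
[-0.0003, -0.0020, 0.0975, 0.001]
```

Request:
{"name": "move_arm", "arguments": {
  "moves": [
    [0,-0.002,0.04,0],
    [0,-0.002,0.08,0],
    [0,-0.002,0.096,0],
    [0,-0.002,0.096,0],
    [0,-0.002,0.096,0]
  ]
}}

```text
clock: 21.45
eef_pos: [403.8, 289.7, 6.5]
eef_rot: [3.14, -0.0, 1.893]
wrist_force: [-0.1, -0.3, -0.3]
finger_gap: 50.0
finger_force: 0.0
```

Request:
{"name": "move_arm", "arguments": {
  "moves": [
    [0,0,0,0],
    [0,0,0,0],
    [0,0,0,0],
    [0,0,0,0],
    [0,0,0,0]
  ],
  "jaw": 0.01
}}

```text
clock: 21.95
eef_pos: [403.1, 289.5, 5.8]
eef_rot: [3.141, -0.0, 1.893]
wrist_force: [-0.2, -1.0, 3.3]
finger_gap: 17.9
finger_force: 25.0
```

Request:
{"name": "move_arm", "arguments": {
  "moves": [
    [0,0,-0.04,0],
    [0,0,-0.08,0],
    [0,0,-0.13,0],
    [0,0,-0.165,0],
    [0,0,-0.165,0],
    [0,0,-0.165,0]
  ]
}}

```text
clock: 22.55
eef_pos: [402.8, 289.4, 170.4]
eef_rot: [3.141, -0.0, 1.893]
wrist_force: [0.4, 0.5, -1.4]
finger_gap: 17.8
finger_force: 25.0
```

```bash
python3 g.py 597.5,227.5,170,2.943 / 597.5,227.5,42,2.943
```

```text
now [402.8 289.4 170.4] 1.893 t 22.55 gap 17.8
[-0.1203, 0.1651, 0.0005, -1.050]
/
[0.0000, -0.0000, 0.1280, -0.000]
```

Request:
{"name": "move_arm", "arguments": {
  "moves": [
    [-0.015,0.02,0,-0.14],
    [-0.03,0.04,0,-0.28],
    [-0.045,0.063,0,-0.42],
    [-0.06,0.085,0,-0.56],
    [-0.075,0.106,0,-0.7],
    [-0.09,0.128,0,-0.84],
    [-0.105,0.15,0,-0.98],
    [-0.12,0.165,0,-1.05],
    [-0.12,0.165,0,-1.05],
    [-0.12,0.165,0,-1.05],
    [-0.12,0.165,0,-1.05]
  ]
}}

```text
clock: 23.65
eef_pos: [596.5, 228.2, 169.5]
eef_rot: [-3.141, -0.001, 2.942]
wrist_force: [-0.8, -1.0, -0.7]
finger_gap: 18.1
finger_force: 25.0
```

Request:
{"name": "move_arm", "arguments": {
  "moves": [
    [0,0,0.04,0],
    [0,0,0.08,0],
    [0,0,0.115,0],
    [0,0,0.127,0],
    [0,0,0.127,0],
    [0,0,0.127,0]
  ]
}}

```text
clock: 24.25
eef_pos: [598.0, 228.3, 45.3]
eef_rot: [3.14, 0.002, 2.943]
wrist_force: [-0.0, -0.4, -1.0]
finger_gap: 18.0
finger_force: 25.0
```

Request:
{"name": "move_arm", "arguments": {
  "moves": [
    [0,0,0,0],
    [0,0,0,0],
    [0,0,0,0]
  ],
  "jaw": 0.028
}}

```text
clock: 24.55
eef_pos: [597.8, 227.9, 44.4]
eef_rot: [3.141, 0.001, 2.943]
wrist_force: [-1.4, 0.3, 0.4]
finger_gap: 28.0
finger_force: 0.0
```

Request:
{"name": "move_arm", "arguments": {
  "moves": [
    [0,0,-0.04,0],
    [0,0,-0.08,0],
    [0,0,-0.127,0],
    [0,0,-0.127,0],
    [0,0,-0.127,0]
  ]
}}

```text
clock: 25.05
eef_pos: [597.7, 227.8, 171.6]
eef_rot: [3.14, 0.002, 2.943]
wrist_force: [-1.2, 0.4, -1.3]
finger_gap: 27.8
finger_force: 0.0
```

```bash
 python3 wc.py -2 80 w7; python3 m1.py|grep -E "brown|dark|grey"|grep -E " (2[0-9]|1[0-9])\.[0-9]" ;python3 g.py 585.2,-230.5,170,1.734 / 585.2,-230.5,15.5,1.734
```

```text
px 313.0 217.0 3658 z 27.8 (array([597.6, 229. ]), [42.0, 93.3], 2.941)
px 365.0 216.0 3691 z 27.9 (array([606.1, 272. ]), [42.1, 93.4], 2.96)
px 257.0 220.0 3757 z 27.7 (array([591.9, 182.3]), [42.2, 94.3], 2.886)
 brown px 293.0 140.0 594 z [67.9 70.9] (array([752.2,  15.6]), [44.6, 59.0], 3.131) cloudmed [754.7  14.8  67.9]
 brown px 416.0 228.0 10258 z [ 7.3 11.3] (array([ 583.1, -230. ]), [167.1, 256.0], 1.734) cloudmed [ 582.6 -231.7    7.3]
 brown px 205.0 230.0 814 z [26.  28.7] (array([594.1, 205.1]), [81.5, 95.2], 2.939) cloudmed [573.6 185.4  26. ]
 dark px 386.0 318.0 456 [26.7 29.3] (array([ 412.2, -161.8]), [56.5, 113.4], 1.656) [ 397.4 -166.6   26.7]
 dark px 452.0 322.0 501 [26.9 29.3] (array([ 396.8, -295.9]), [57.3, 113.2], 1.379) [ 388.5 -290.8   26.9]
 grey px 384.0 319.0 446 29.9 [ 397.7 -160.1   26.9]
 grey px 454.0 322.0 435 30.1 [ 391.3 -295.2   27.1]
 brown px 444.0 249.0 443 z [26.4 27.9] (array([570.7, 242.2]), [29.3, 115.4], 1.412) cloudmed [569.2 243.6  26.4]
 brown px 214.0 311.0 6813 z [ 9.6 21.7] (array([ 605.5, -229.6]), [163.1, 249.0], 1.727) cloudme
[... 288 characters left out ...]
ay([ 403.9, -297.5]), [76.9, 114.0], 1.364) [ 398.4 -286.7   21.5]
 grey px 406.0 16.0 195 464.3 [502.2 143.8 443.9]
 grey px 230.0 241.0 784 27.8 [ 405.8 -169.3   21.2]
 grey px 169.0 248.0 843 27.8 [ 398.2 -289.2   21. ]
 grey px 163.0 319.0 1395 11.2 [ 597.  -305.5   10. ]
 grey px 243.0 307.0 52 11.9 [ 605.4 -166.7   10.8]
 grey px 249.0 312.0 40 11.8 [ 621.2 -157.5   10.7]
 grey px 377.0 325.0 457 71.7 [761.3  19.5  70.6]
 grey px 177.0 339.0 132 11.2 [ 649.3 -279.1   10. ]
 grey px 381.0 353.0 140 15.9 [775.7  28.5  14.3]
 grey px 360.0 345.0 27 15.4 [746.5   3.1  14.6]
now [596.9 227.6 169. ] 2.943 t 25.25 gap 27.8
[-0.0790, -0.4514, -0.0006, 1.209]
/
[0.0000, -0.0000, 0.1545, -0.000]
```

View pics/w7.png

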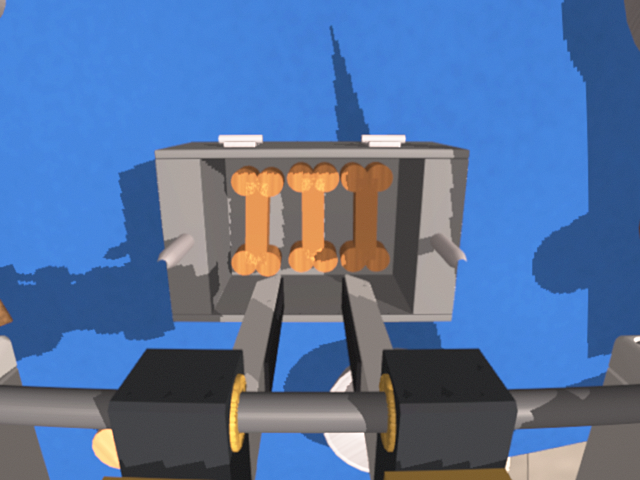

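The view shows all three chews flat in the chest, at (257,220), (313,217) and (365,216). Back to the cover.

Request:
{"name": "move_arm", "arguments": {
  "moves": [
    [-0.008,-0.045,-0.002,0.12],
    [-0.016,-0.09,-0.004,0.25],
    [-0.024,-0.135,-0.005,0.37],
    [-0.032,-0.18,-0.005,0.5],
    [-0.039,-0.225,-0.005,0.62],
    [-0.047,-0.27,-0.005,0.74],
    [-0.055,-0.315,-0.005,0.86],
    [-0.063,-0.36,-0.005,0.98],
    [-0.071,-0.405,-0.003,1.1],
    [-0.078,-0.445,-0.001,1.2],
    [-0.079,-0.4514,-0.001,1.209],
    [-0.079,-0.4514,-0.001,1.209]
  ],
  "jaw": 0.06
}}

```text
clock: 26.45
eef_pos: [585.2, -231.1, 170.3]
eef_rot: [-3.14, -0.001, 1.733]
wrist_force: [-0.3, 0.2, 0.3]
finger_gap: 60.1
finger_force: 0.0
```

Request:
{"name": "move_arm", "arguments": {
  "moves": [
    [0,0,0,0],
    [0,0,0,0]
  ]
}}

```text
clock: 26.65
eef_pos: [585.9, -228.9, 171.4]
eef_rot: [-3.141, -0.0, 1.736]
wrist_force: [0.8, 0.0, 0.5]
finger_gap: 59.6
finger_force: 0.0
```

```bash
cat > wb.py <<'E'
import sys
from meas import *
c=Cam('wrist'); c.save(sys.argv[1]+'.png'); P=c.cloud(); z=P[...,2]; h0=float(sys.argv[2])
V=c.img.max(2)
for m in blobs((z>h0-6)&(z<h0+8)&(V<110),300):
    v,u=np.nonzero(m); print('bar px',u.mean().round(),v.mean().round(),m.sum(),np.nanmedian(z[m]).round(1),rect(c,m,np.nanmedian(z[m])))
E
python3 wb.py w8 44; python3 g.py 585.2,-230.5,15.5,1.734
```

```text
bar px 311.0 224.0 1768 44.5 (array([ 585.4, -228.8]), [16.5, 68.8], 1.728)
bar px 553.0 238.0 443 44.9 (array([ 784.6, -210.8]), [15.1, 48.7], 1.974)
now [ 586.  -229.   171.5] 1.736 t 26.7 gap 60.0
[-0.0014, -0.0010, 0.1560, 0.002]
```

Request:
{"name": "move_arm", "arguments": {
  "moves": [
    [-0.001,-0.001,0.04,0.002],
    [-0.001,-0.001,0.08,0.002],
    [-0.001,-0.001,0.12,0.002],
    [-0.001,-0.001,0.145,0.002],
    [-0.001,-0.001,0.155,0.002],
    [-0.001,-0.001,0.155,0.002],
    [-0.001,-0.001,0.155,0.002]
  ]
}}

```text
clock: 27.4
eef_pos: [585.7, -231.5, 18.0]
eef_rot: [3.14, 0.001, 1.732]
wrist_force: [1.1, -0.6, -0.6]
finger_gap: 60.0
finger_force: 0.0
```

Request:
{"name": "move_arm", "arguments": {
  "moves": [
    [0,0,0,0],
    [0,0,0,0],
    [0,0,0,0],
    [0,0,0,0],
    [0,0,0,0],
    [0,0,0,0]
  ],
  "jaw": 0.01,
  "squeeze": 40
}}

```text
clock: 28.0
eef_pos: [584.9, -231.5, 16.5]
eef_rot: [3.141, 0.0, 1.732]
wrist_force: [-0.3, 0.1, 0.1]
finger_gap: 17.8
finger_force: 40.0
```

Request:
{"name": "move_arm", "arguments": {
  "moves": [
    [0,0,-0.02,0],
    [0,0,-0.06,0],
    [0,0,-0.1,0],
    [0,0,-0.14,0],
    [0,0,-0.18,0],
    [0,0,-0.18,0],
    [0,0,-0.18,0]
  ]
}}

```text
clock: 28.7
eef_pos: [584.7, -231.4, 196.1]
eef_rot: [-3.142, 0.0, 1.732]
wrist_force: [1.6, -0.4, -4.6]
finger_gap: 18.1
finger_force: 40.0
```

```bash
python3 g.py 597.7,227.9,192,1.374
```

```text
now [ 584.7 -231.4  196.1] 1.732 t 28.7 gap 18.1
[0.4513, 0.0865, 0.0041, 0.358]
```

Request:
{"name": "move_arm", "arguments": {
  "moves": [
    [0.04,0.008,0,0.03],
    [0.08,0.015,0,0.06],
    [0.12,0.023,0,0.1],
    [0.16,0.03,0,0.13],
    [0.2,0.038,0,0.16],
    [0.24,0.046,0,0.19],
    [0.28,0.054,0,0.22],
    [0.32,0.061,0,0.26],
    [0.36,0.069,0,0.29],
    [0.4,0.077,0,0.32],
    [0.435,0.083,0,0.345],
    [0.45,0.0865,0.004,0.358]
  ]
}}

```text
clock: 29.9
eef_pos: [597.0, 229.4, 190.0]
eef_rot: [-3.139, 0.001, 1.375]
wrist_force: [-0.3, -0.3, -3.0]
finger_gap: 18.0
finger_force: 40.0
```

Request:
{"name": "move_arm", "arguments": {
  "moves": [
    [0,0,0,0],
    [0,0,0,0],
    [0,0,0,0]
  ]
}}

```text
clock: 30.2
eef_pos: [598.0, 225.5, 191.7]
eef_rot: [-3.14, 0.001, 1.373]
wrist_force: [-0.1, -1.3, -3.3]
finger_gap: 18.0
finger_force: 40.0
```

```bash
python3 g.py 597.5,226.9,165,1.374 / 597.5,226.9,97.5,1.374
```

```text
now [598.  225.5 191.7] 1.373 t 30.2 gap 18.0
[0.0013, -0.0008, 0.0267, -0.001]
/
[-0.0000, -0.0000, 0.0675, -0.000]
```

Request:
{"name": "move_arm", "arguments": {
  "moves": [
    [0.001,-0.001,0.01,-0.001],
    [0.001,-0.001,0.027,-0.001],
    [0.001,-0.001,0.027,-0.001],
    [0.001,-0.001,0.027,-0.001],
    [0.001,-0.001,0.027,-0.001]
  ]
}}

```text
clock: 30.7
eef_pos: [597.6, 227.6, 166.2]
eef_rot: [3.141, -0.001, 1.375]
wrist_force: [0.0, 0.2, -2.4]
finger_gap: 17.7
finger_force: 40.0
```

```bash
python3 g.py 597.5,226.9,150,1.374 
```

```text
now [597.6 227.6 166.2] 1.375 t 30.7 gap 17.7
[-0.0007, -0.0000, 0.0162, 0.001]
```

Request:
{"name": "move_arm", "arguments": {
  "moves": [
    [-0.0006,0,0.01,0.001],
    [-0.0006,0,0.016,0.001],
    [-0.0006,0,0.024,0.001],
    [-0.0006,0,0.03,0.001],
    [-0.0006,0,0.036,0.001],
    [-0.0006,0,0.042,0.001],
    [-0.0006,0,0.042,0.001]
  ]
}}

```text
clock: 31.4
eef_pos: [596.9, 227.0, 122.4]
eef_rot: [-3.14, 0.001, 1.374]
wrist_force: [0.4, 0.2, -2.5]
finger_gap: 17.7
finger_force: 40.0
```

Request:
{"name": "move_arm", "arguments": {
  "moves": [
    [0.0002,0.0005,0.006,0],
    [0.0002,0.0005,0.012,0],
    [0.0002,0.0005,0.018,0],
    [0.0002,0.0005,0.023,0],
    [0.0002,0.0005,0.025,0],
    [0.0002,0.0005,0.025,0],
    [0.0002,0.0005,0.025,0]
  ]
}}

```text
clock: 32.1
eef_pos: [597.8, 227.3, 98.6]
eef_rot: [3.141, -0.0, 1.374]
wrist_force: [-0.3, -0.3, -2.4]
finger_gap: 17.6
finger_force: 40.0
```

Request:
{"name": "move_arm", "arguments": {
  "moves": [
    [0,0,0,0],
    [0,0,0,0]
  ]
}}

```text
clock: 32.3
eef_pos: [597.8, 227.3, 98.7]
eef_rot: [3.141, -0.0, 1.374]
wrist_force: [0.1, 0.5, -3.2]
finger_gap: 17.7
finger_force: 40.0
```

Request:
{"name": "move_arm", "arguments": {
  "moves": [
    [0,0,0.001,0],
    [0,0,0.0015,0],
    [0,0,0.0015,0],
    [0,0,0.0015,0]
  ]
}}

```text
clock: 32.7
eef_pos: [597.8, 227.3, 97.5]
eef_rot: [3.141, -0.0, 1.374]
wrist_force: [-3.1, -0.5, 5.9]
finger_gap: 17.8
finger_force: 40.0
```

Request:
{"name": "move_arm", "arguments": {
  "moves": [
    [0,0,0,0],
    [0,0,0,0],
    [0,0,0,0],
    [0,0,0,0]
  ],
  "jaw": 0.06
}}

```text
clock: 33.1
eef_pos: [597.7, 227.2, 96.8]
eef_rot: [-3.142, 0.0, 1.374]
wrist_force: [-1.0, 0.1, -0.5]
finger_gap: 46.4
finger_force: 0.0
```

Request:
{"name": "move_arm", "arguments": {
  "moves": [
    [0,0,-0.04,0],
    [0,0,-0.08,0],
    [0,0,-0.12,0],
    [0,0,-0.12,0],
    [0,0,-0.12,0],
    [0,0,-0.12,0]
  ]
}}

```text
clock: 33.7
eef_pos: [597.3, 227.1, 215.4]
eef_rot: [-3.14, 0.001, 1.374]
wrist_force: [-0.5, 0.8, -1.3]
finger_gap: 60.0
finger_force: 0.0
```

```bash
python3 w.py w9; cat > cl.py <<'E'
from meas import *
import sys
# clamps: dark region at z 15..36, hinge = bright small blob ; print hinge, jaw direction
c=Cam(sys.argv[1]); P=c.cloud(); z=P[...,2]; V=c.img.max(2); S=cv2.cvtColor(c.img,cv2.COLOR_BGR2HSV)[...,1]
h0=float(sys.argv[2]) if len(sys.argv)>2 else 27.
reg=(P[...,0]>300)&(P[...,0]<520)&(P[...,1]<-60)&(P[...,1]>-420)&(z>h0-17)&(z<h0+12)&(S<110)
if sys.argv[1]=='wrist': c.save(sys.argv[3]+'.png')
for m in blobs(cv2.morphologyEx(reg.astype(np.uint8),cv2.MORPH_CLOSE,np.ones((3,3))),200):
    v,u=np.nonzero(m); top=np.nanmedian(z[m])
    hb=max(blobs(m&(V>110)&(z>top-4),5),key=lambda q:q.sum(),default=None)
    if hb is None: print('no hinge',u.mean(),v.mean()); continue
    vv,uu=np.nonzero(hb); hz=np.nanmedian(z[hb]); hp=c.plane([[uu.mean(),vv.mean()]],hz)[0]
    tops=m&(z>top-5); v2,u2=np.nonzero(tops)
    q=c.plane(np.c_[u2,v2],top)[:,:2]-hp[:2]; r=np.linalg.norm(q,axis=1)
    far=q[(r>30)]; ang=np.arctan2(far[:,1],far[:,0])
    # cluster: jaws = the pair close together
    ax=pca(q)[2]; best=None
    for s in (0,np.pi):
        d=(ang-ax-s+np.pi)%(2*np.pi)-np.pi; k=abs(d)<1.0
        if k.sum()>5:
            e=np.sort(d[k]); sp=np.percentile(e,97)-np.percentile(e,3)
            print('  side',round(float((ax+s+(e[int(.03*len(e))]+e[int(.97*len(e))])/2+np.pi)%(2*np.pi)-np.pi),3),'spread',sp.round(2),'rmax',r[r>30][k].max().round(1))
    print('clamp hinge px',uu.mean().round(1),vv.mean().round(1),'pos',hp.round(1),'top',top.round(1))
E
python3 cl.py top; python3 cl.py scene; python3 g.py 400,-225,200,1.57
```

```text
px 314.0 107.0 161 [122.7 126.4 130.7] (array([615.9, 314.3]), [10.4, 10.8], 2.944) [615.5 313.8 126.4]
px 314.0 340.0 268 [110.7 122.  129.7] (array([583., 149.]), [10.7, 18.7], 1.302) [582.5 146.1 122. ]
cover 38099 91.62871753759026 (array([598. , 228.6]), [126.3, 215.4], 1.374)
  side 1.825 spread 0.53 rmax 53.3
  side -1.301 spread 1.33 rmax 62.2
clamp hinge px 384.1 320.3 pos [ 401.  -159.2   32.9] top 27.1
  side 1.36 spread 1.21 rmax 64.5
  side -1.796 spread 0.53 rmax 52.3
clamp hinge px 456.3 323.1 pos [ 394.1 -300.    32.4] top 27.1
  side 1.741 spread 0.79 rmax 52.5
  side -1.241 spread 1.46 rmax 64.8
clamp hinge px 232.9 233.4 pos [ 401.2 -159.1   30.5] top 23.1
  side 1.307 spread 1.45 rmax 66.3
  side -1.74 spread 0.71 rmax 54.2
clamp hinge px 164.8 242.7 pos [ 394.2 -298.8   30.3] top 23.2
now [597.4 227.2 215.7] 1.374 t 33.85 gap 60.0
[-0.4820, -0.1051, 0.0163, -0.196]
```

View pics/w9.png

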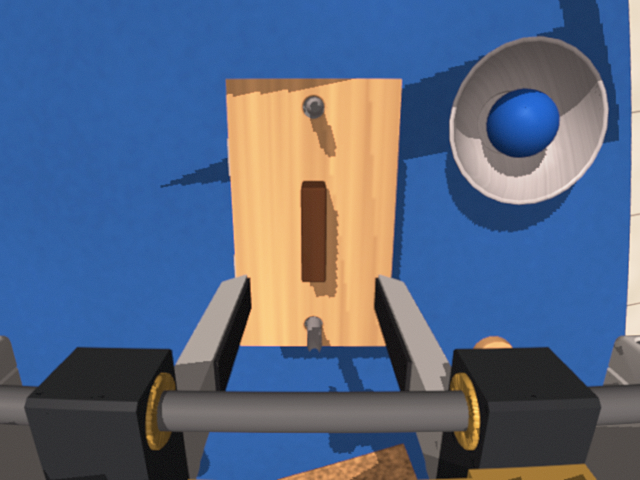

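The cover is seated again: its top is at 91.6 mm as at the start, with pins at (314,107) and (314,340). Now clamp A.

```bash
python3 g.py 410.2,-194,130,1.83
```

```text
now [597.4 227.2 215.7] 1.374 t 33.85 gap 60.0
[-0.4496, -0.1010, 0.0862, -0.456]
```

Request:
{"name": "move_arm", "arguments": {
  "moves": [
    [-0.045,-0.01,0,-0.05],
    [-0.09,-0.02,0,-0.1],
    [-0.135,-0.03,0,-0.15],
    [-0.18,-0.04,0,-0.2],
    [-0.225,-0.05,0.01,-0.25],
    [-0.27,-0.06,0.02,-0.3],
    [-0.315,-0.07,0.03,-0.35],
    [-0.36,-0.08,0.045,-0.4],
    [-0.405,-0.09,0.06,-0.43],
    [-0.44,-0.099,0.075,-0.45],
    [-0.45,-0.101,0.086,-0.456],
    [-0.45,-0.101,0.086,-0.456]
  ],
  "jaw": 0.08
}}

```text
clock: 35.05
eef_pos: [409.6, -194.7, 129.5]
eef_rot: [-3.14, -0.002, 1.827]
wrist_force: [0.1, -0.1, 0.0]
finger_gap: 80.2
finger_force: 0.0
```

Request:
{"name": "move_arm", "arguments": {
  "moves": [
    [0,0,0,0],
    [0,0,0,0]
  ]
}}

```text
clock: 35.25
eef_pos: [411.4, -193.4, 131.5]
eef_rot: [3.141, 0.0, 1.831]
wrist_force: [0.9, 0.4, 0.1]
finger_gap: 80.2
finger_force: 0.0
```

```bash
python3 cl.py wrist 27 w10; python3 cl.py top;  python3 g.py 410.2,-194,5,1.83
```

```text
side 1.839 spread 0.54 rmax 52.7
  side -1.305 spread 1.28 rmax 62.4
clamp hinge px 311.0 186.5 pos [ 401.5 -158.8   34.5] top 28.6
  side 1.342 spread 1.3 rmax 63.1
  side -1.798 spread 0.59 rmax 52.2
clamp hinge px 258.2 352.5 pos [ 394.9 -297.4   34. ] top 28.2
  side 1.792 spread 0.55 rmax 52.8
  side -0.682 spread 0.21 rmax 41.5
clamp hinge px 384.0 320.5 pos [ 400.7 -158.8   33.8] top 27.2
now [ 411.3 -193.5  131.5] 1.831 t 35.35 gap 79.9
[-0.0001, -0.0012, 0.1265, 0.001]
```

View pics/w10.png

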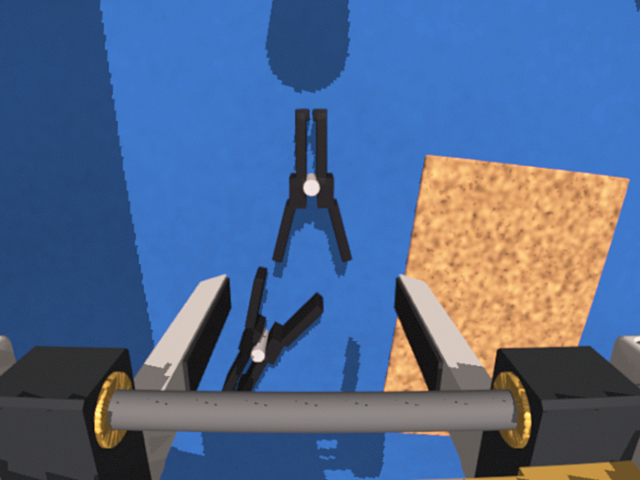

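The wrist view shows clamp A centred with its hinge at (311,187) and jaws up. Clamp B is at (258,352), clear of the fingers.

Request:
{"name": "move_arm", "arguments": {
  "moves": [
    [0,-0.001,0.04,0],
    [0,-0.001,0.08,0],
    [0,-0.001,0.11,0],
    [0,-0.001,0.125,0],
    [0,-0.001,0.125,0],
    [0,-0.001,0.125,0]
  ]
}}

```text
clock: 35.95
eef_pos: [410.2, -194.4, 6.6]
eef_rot: [3.141, 0.0, 1.83]
wrist_force: [-0.0, -0.9, -0.9]
finger_gap: 79.6
finger_force: 0.0
```

Request:
{"name": "move_arm", "arguments": {
  "moves": [
    [0,0,0,0],
    [0,0,0,0],
    [0,0,0,0],
    [0,0,0,0],
    [0,0,0,0],
    [0,0,0,0],
    [0,0,0,0]
  ],
  "jaw": 0.026,
  "squeeze": 30
}}

```text
clock: 36.65
eef_pos: [410.2, -194.9, 6.4]
eef_rot: [3.14, 0.001, 1.83]
wrist_force: [-0.1, -0.8, 6.3]
finger_gap: 29.3
finger_force: 30.0
```

Request:
{"name": "move_arm", "arguments": {
  "moves": [
    [0,0,-0.02,0],
    [0,0,-0.06,0],
    [0,0,-0.1,0],
    [0,0,-0.14,0],
    [0,0,-0.18,0],
    [0,0,-0.18,0],
    [0,0,-0.18,0]
  ]
}}

```text
clock: 37.35
eef_pos: [409.6, -194.5, 185.9]
eef_rot: [3.141, 0.0, 1.83]
wrist_force: [-0.6, 0.2, -1.4]
finger_gap: 29.0
finger_force: 30.0
```

```bash
cat > held.py <<'E'
import sys
from meas import *
st=manip.read_state(); Rt=rot(st['eef_rot']); t=np.array(st['eef_pos'])
c=Cam('wrist'); c.save(sys.argv[1]+'.png'); P=c.cloud()
T=(P-t)@Rt   # tool frame (z down)
V=c.img.max(2); S=cv2.cvtColor(c.img,cv2.COLOR_BGR2HSV)[...,1]
near=(T[...,0]>15)&(T[...,0]<110)&(abs(T[...,1])<45)&(T[...,2]<12)&(T[...,2]>-45)
for m in blobs(near,60):
    q=T[m]; print('blob',m.sum(),'x',np.percentile(q[:,0],[1,99]).round(1),'y',np.percentile(q[:,1],[1,50,99]).round(1),'z',np.percentile(q[:,2],[5,50,95]).round(1))
for m in blobs(near&(V>120)&(S<80),10):
    v,u=np.nonzero(m); print('hinge? px',u.mean().round(),v.mean().round(),m.sum(),T[m].mean(0).round(1))
for x0 in range(30,100,6):
    m=near&(abs(T[...,0]-x0)<2); 
    if m.sum()>3:
        y=np.sort(T[m][:,1]); g=np.diff(y); k=g.argmax() if len(g) else 0
        print(x0,'y',y[0].round(1),y[-1].round(1),'biggest gap',y[k].round(1),y[k+1].round(1),'z',np.percentile(T[m][:,2],10).round(1))
E
python3 held.py w11; python3 g.py 509.7,155.7,186,-0.198
```

```text
blob 11031 x [16.2 90.9] y [-20.9   0.5  22.1] z [-27.3 -22.   -5.5]
hinge? px 313.0 218.0 979 [ 43.4   0.4 -22.7]
30 y -13.2 14.5 biggest gap 0.0 0.8 z -22.9
36 y -14.7 16.0 biggest gap 3.7 4.1 z -23.3
42 y -16.4 17.5 biggest gap 0.4 0.8 z -28.5
48 y -12.9 13.8 biggest gap -4.0 -3.3 z -25.6
54 y -14.3 15.6 biggest gap -5.7 6.9 z -22.9
60 y -16.0 17.3 biggest gap -7.3 8.7 z -23.0
66 y -17.6 19.2 biggest gap -8.9 10.2 z -22.9
72 y -19.3 20.6 biggest gap -10.5 11.9 z -22.9
78 y -20.5 22.0 biggest gap -12.1 13.6 z -23.0
84 y -22.3 23.5 biggest gap -12.3 13.8 z -22.9
90 y -23.3 24.6 biggest gap -12.8 13.9 z -22.9
now [ 409.2 -194.3  184.9] 1.83 t 37.4 gap 29.2
[0.3126, 0.1868, -0.0009, 2.028]
```

View pics/w11.png

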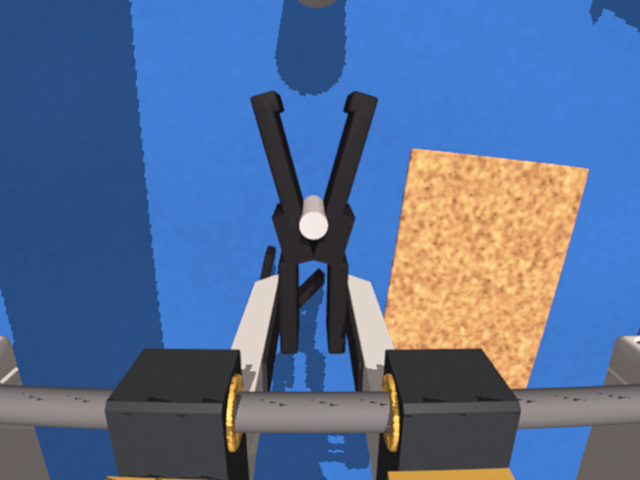

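The view shows clamp A held fully open: hinge at (313,218), tips at (265,100) and (362,100). The pocket lies about 74 mm ahead of the TCP.

```bash
python3 g.py 507.3,156.2,186,-0.198
```

```text
now [ 409.2 -194.3  184.9] 1.83 t 37.4 gap 29.2
[0.3136, 0.1846, -0.0009, 2.028]
```

Request:
{"name": "move_arm", "arguments": {
  "moves": [
    [0.02,0.012,-0.004,0.13],
    [0.04,0.024,-0.004,0.26],
    [0.06,0.036,-0.004,0.39],
    [0.08,0.048,-0.004,0.52],
    [0.1,0.06,-0.004,0.65],
    [0.12,0.07,-0.004,0.78],
    [0.14,0.082,-0.004,0.91],
    [0.16,0.094,-0.004,1.04],
    [0.18,0.106,-0.004,1.17],
    [0.2,0.118,-0.004,1.3],
    [0.22,0.13,-0.004,1.43],
    [0.24,0.141,-0.004,1.56]
  ]
}}

```text
clock: 38.6
eef_pos: [483.9, 74.5, 188.0]
eef_rot: [-3.141, 0.003, 0.264]
wrist_force: [-0.2, -1.2, 0.5]
finger_gap: 29.4
finger_force: 30.0
```

```bash
python3 g.py 507.3,156.2,188,-0.198
```

```text
now [483.9  74.5 188. ] 0.264 t 38.6 gap 29.4
[0.0439, -0.0728, -0.0001, 0.462]
```

Request:
{"name": "move_arm", "arguments": {
  "moves": [
    [0.015,-0.02,0,0.12],
    [0.025,-0.04,0,0.24],
    [0.037,-0.06,0,0.36],
    [0.044,-0.073,0,0.462],
    [0.044,-0.073,0,0.462],
    [0.044,-0.073,0,0.462],
    [0.044,-0.073,0,0.462]
  ]
}}

```text
clock: 39.3
eef_pos: [507.1, 154.9, 189.3]
eef_rot: [3.141, 0.001, -0.19]
wrist_force: [0.5, 0.1, -1.3]
finger_gap: 29.4
finger_force: 30.0
```

```bash
cat > pinchk.py <<'E'
import sys
from meas import *
st=manip.read_state(); Rt=rot(st['eef_rot']); t=np.array(st['eef_pos'])
c=Cam('wrist'); c.save(sys.argv[1]+'.png'); P=c.cloud(); T=(P-t)@Rt
z=P[...,2]; S=cv2.cvtColor(c.img,cv2.COLOR_BGR2HSV)[...,1]
m=(z>120)&(z<134)&(S<90)&(T[...,0]>20)&(T[...,0]<130)&(abs(T[...,1])<60)
for b in blobs(m,10):
    h=np.nanpercentile(z[b],90); v,u=np.nonzero(b); k=z[b]>h-3
    print('pin px',u.mean().round(),v.mean().round(),b.sum(),'z',h.round(1),'tool',np.nanmean(T[b],0).round(1),'world',np.nanmean(P[b],0).round(1), 'top rim',((c.plane(np.c_[u[k],v[k]],h)-t)@Rt).mean(0).round(1))
E
python3 pinchk.py w12; python3 held.py w12b | grep -E "hinge|blob|^72|^90"; python3 g.py 507.3,156.2,98.5,-0.198
```

```text
pin px 312.0 128.0 199 z 130.3 tool [75.7 -1.1 63. ] world [581.6 141.6 126.2] top rim [75.5 -1.1 59. ]
blob 10983 x [16.3 90.2] y [-21.7  -0.4  21.2] z [-27.4 -22.   -5.4]
hinge? px 313.0 225.0 610 [ 41.3  -0.3 -28. ]
72 y -20.1 20.1 biggest gap -11.5 11.3 z -22.9
90 y -24.3 23.7 biggest gap -13.8 13.4 z -23.0
now [507.3 154.9 189.8] -0.192 t 39.4 gap 29.1
[-0.0002, -0.0013, 0.0913, 0.006]
```

View pics/w12.png

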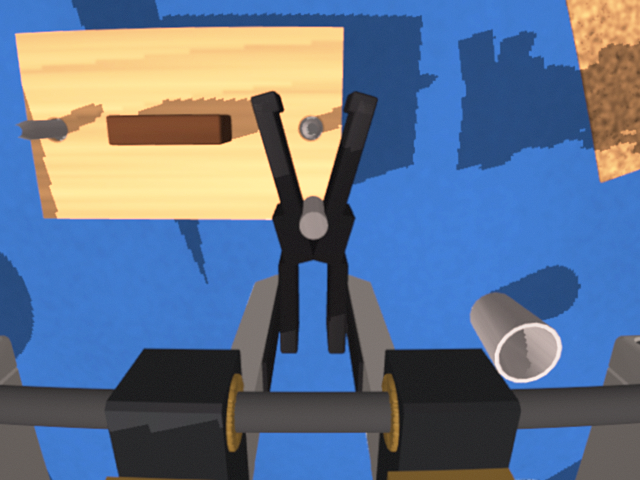

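The view shows the pin at (311,128), centred between the open jaws. In the tool frame it is at (75.5, -1.1) mm, so I can lower straight down.

Request:
{"name": "move_arm", "arguments": {
  "moves": [
    [0.0005,-0.001,0.025,0.003],
    [0.0005,-0.001,0.045,0.003],
    [0.0005,-0.001,0.06,0.003],
    [0.0005,-0.001,0.07,0.003],
    [0.0005,-0.001,0.08,0.003],
    [0.0005,-0.001,0.085,0.003],
    [0.0005,-0.001,0.085,0.003],
    [0.0005,-0.001,0.085,0.003]
  ]
}}

```text
clock: 40.2
eef_pos: [508.3, 156.6, 105.4]
eef_rot: [-3.141, -0.001, -0.195]
wrist_force: [-0.6, 1.2, -0.4]
finger_gap: 29.3
finger_force: 30.0
```

```bash
python3 g.py 507.3,156,98,-0.198; python3 held.py w13 | head -4
```

```text
now [508.3 156.6 105.4] -0.195 t 40.2 gap 29.3
[-0.0009, 0.0008, 0.0074, 0.003]
blob 10969 x [16.2 90.1] y [-21.7  -0.3  21.3] z [-27.4 -22.   -5.5]
blob 444 x [68.9 80.1] y [-5.1  0.1  6. ] z [-25.7 -20.5 -16.1]
hinge? px 308.0 137.0 229 [ 74.6  -2.4 -21.2]
hinge? px 313.0 225.0 602 [ 41.2  -0.3 -28. ]
```

Request:
{"name": "move_arm", "arguments": {
  "moves": [
    [-0.001,0.0005,0.002,0],
    [-0.001,0.0005,0.004,0],
    [-0.001,0.0005,0.006,0],
    [-0.001,0.0005,0.0065,0],
    [-0.001,0.0005,0.0065,0],
    [-0.001,0.0005,0.0065,0]
  ]
}}

```text
clock: 40.85
eef_pos: [507.1, 156.3, 98.5]
eef_rot: [-3.142, -0.0, -0.195]
wrist_force: [-0.3, -0.8, -0.3]
finger_gap: 29.2
finger_force: 30.0
```

Request:
{"name": "move_arm", "arguments": {
  "moves": [
    [0,0,0,0],
    [0,0,0,0],
    [0,0,0,0],
    [0,0,0,0],
    [0,0,0,0],
    [0,0,0,0]
  ],
  "jaw": 0.08
}}

```text
clock: 41.45
eef_pos: [507.1, 156.3, 98.5]
eef_rot: [-3.142, -0.0, -0.195]
wrist_force: [-0.4, -0.3, 0.0]
finger_gap: 74.0
finger_force: 0.0
```

Request:
{"name": "move_arm", "arguments": {
  "moves": [
    [0,0,-0.03,0],
    [0,0,-0.06,0],
    [0,0,-0.1,0],
    [0,0,-0.1,0],
    [0,0,-0.1,0]
  ]
}}

```text
clock: 41.95
eef_pos: [507.2, 156.3, 198.9]
eef_rot: [-3.141, -0.001, -0.195]
wrist_force: [-0.4, 0.3, -0.5]
finger_gap: 80.0
finger_force: 0.0
```

```bash
cat > seat.py <<'E'
import sys
from meas import *
# clamp sitting on the cover, wrist view: hinge post, lever tops, pin, all in the chest frame
C=np.array([597.7,227.8]); a=-0.198; B=np.array([[np.cos(a),np.sin(a)],[-np.sin(a),np.cos(a)]])
c=Cam('wrist'); c.save(sys.argv[1]+'.png'); P=c.cloud(); z=P[...,2]; V=c.img.max(2); hsv=cv2.cvtColor(c.img,cv2.COLOR_BGR2HSV); S=hsv[...,1]
X=(P[...,:2]-C)@B.T
near=(abs(X[...,1])<150)&(X[...,0]>-130)&(X[...,0]<80)&(abs(X[...,1])>45)
for b in blobs(near&(z>112)&(z<124)&(V<75),150):
    q=X[b]; print('lever',b.sum(),'x',np.percentile(q[:,0],[1,99]).round(1),'y',np.percentile(q[:,1],[1,99]).round(1),'z',np.percentile(z[b],[5,50,95]).round(1))
for b in blobs(near&(z>118)&(z<136)&(V>=75)&(S<90),15):
    h=np.percentile(z[b],90); k=b&(z>h-3); print('post',b.sum(),X[k].mean(0).round(1),h.round(1))
E
python3 seat.py w14; python3 g.py 400,-255,200,1.36
```

```text
lever 2037 x [-93.2  13.4] y [-111.3  -91.5] z [118.7 120.  121.3]
lever 1982 x [-93.3  13.4] y [-83.1 -63.1] z [118.9 120.1 121.1]
post 190 [  0.9 -87.5] 130.6
post 300 [ 1.1 85.4] 130.1
post 278 [-37.3 -87.6] 126.9
now [506.8 156.2 197.8] -0.195 t 42.0 gap 80.0
[-0.0250, 0.4241, -0.0021, -1.555]
```

View pics/w14.png

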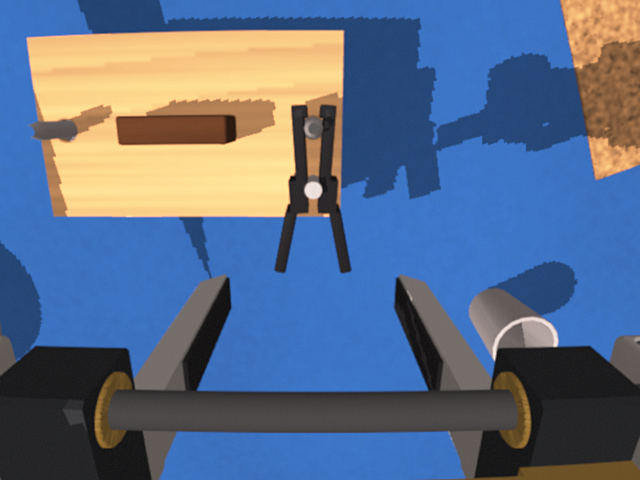

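Clamp A grips the pin at (313,128) with its hinge at (313,190). Its top is level at 120 mm, so it lies flat. Next is clamp B.

```bash
python3 cl.py top; python3 cl.py scene; python3 g.py 402,-263,130,1.355
```

```text
side 1.329 spread 1.21 rmax 64.4
  side -1.778 spread 0.51 rmax 52.5
clamp hinge px 456.3 323.3 pos [ 393.9 -299.8   33.5] top 26.8
  side 1.346 spread 1.42 rmax 66.6
  side -1.768 spread 0.73 rmax 55.1
clamp hinge px 164.7 242.7 pos [ 396.4 -298.7   31.7] top 23.3
now [506.6 156.1 197.2] -0.195 t 42.1 gap 79.9
[-0.0212, 0.4314, 0.0676, -1.550]
```

Request:
{"name": "move_arm", "arguments": {
  "moves": [
    [-0.002,0.036,0,-0.13],
    [-0.004,0.072,0,-0.26],
    [-0.006,0.108,0,-0.39],
    [-0.008,0.144,0,-0.52],
    [-0.01,0.18,0,-0.65],
    [-0.012,0.216,0,-0.78],
    [-0.014,0.252,0,-0.91],
    [-0.016,0.288,0.01,-1.04],
    [-0.017,0.324,0.02,-1.17],
    [-0.019,0.36,0.03,-1.3],
    [-0.02,0.396,0.05,-1.43],
    [-0.021,0.431,0.067,-1.55]
  ],
  "jaw": 0.08
}}

```text
clock: 43.3
eef_pos: [401.8, -263.7, 129.8]
eef_rot: [-3.14, -0.001, 1.36]
wrist_force: [1.0, -0.5, 0.2]
finger_gap: 80.1
finger_force: 0.0
```

Request:
{"name": "move_arm", "arguments": {
  "moves": [
    [0,0,0,0],
    [0,0,0,0],
    [0,0,0,0]
  ]
}}

```text
clock: 43.6
eef_pos: [403.1, -261.8, 131.6]
eef_rot: [-3.142, -0.0, 1.354]
wrist_force: [0.8, 0.6, 0.7]
finger_gap: 80.3
finger_force: 0.0
```

```bash
python3 cl.py wrist 27 w15;  python3 g.py 402,-263.5,5.5,1.355
```

```text
side 1.342 spread 1.29 rmax 62.7
  side -1.788 spread 0.53 rmax 54.7
clamp hinge px 312.5 283.9 pos [ 395.1 -298.1   34.1] top 28.3
now [ 403.2 -261.7  131.8] 1.355 t 43.65 gap 80.1
[-0.0020, -0.0009, 0.1263, -0.000]
```

Request:
{"name": "move_arm", "arguments": {
  "moves": [
    [-0.002,-0.001,0.04,0],
    [-0.002,-0.001,0.08,0],
    [-0.002,-0.001,0.11,0],
    [-0.002,-0.001,0.125,0],
    [-0.002,-0.001,0.125,0],
    [-0.002,-0.001,0.125,0]
  ]
}}

```text
clock: 44.25
eef_pos: [402.0, -264.0, 7.3]
eef_rot: [3.141, 0.0, 1.355]
wrist_force: [0.5, -1.2, -0.2]
finger_gap: 80.0
finger_force: 0.0
```

Request:
{"name": "move_arm", "arguments": {
  "moves": [
    [0,0,0,0],
    [0,0,0,0],
    [0,0,0,0],
    [0,0,0,0],
    [0,0,0,0],
    [0,0,0,0],
    [0,0,0,0]
  ],
  "jaw": 0.026,
  "squeeze": 30
}}

```text
clock: 44.95
eef_pos: [401.9, -264.5, 7.0]
eef_rot: [3.14, 0.0, 1.355]
wrist_force: [0.1, 1.1, 5.7]
finger_gap: 29.1
finger_force: 30.0
```

Request:
{"name": "move_arm", "arguments": {
  "moves": [
    [0,0,-0.02,0],
    [0,0,-0.06,0],
    [0,0,-0.1,0],
    [0,0,-0.14,0],
    [0,0,-0.18,0],
    [0,0,-0.18,0],
    [0,0,-0.18,0]
  ]
}}

```text
clock: 45.65
eef_pos: [401.4, -264.3, 186.5]
eef_rot: [3.141, 0.0, 1.355]
wrist_force: [0.1, 0.4, -1.3]
finger_gap: 29.3
finger_force: 30.0
```

```bash
sed -e 's/T\[...,0\]>15)&(T\[...,0\]<110)/T[...,0]<-15)\&(T[...,0]>-110)/' -e 's/range(30,100,6)/range(-96,-30,6)/' held.py > held2.py; python3 held2.py w16; python3 g.py 542.1,328.8,188,2.944
```

```text
blob 3561 x [-41.3 -15.5] y [-15.8  -0.3  15.8] z [-22.5 -21.1   1. ]
blob 788 x [-90.9 -65. ] y [-23.4 -17.  -11.1] z [-22.2 -21.2 -12.4]
blob 839 x [-90.8 -65. ] y [11.  17.5 24.3] z [-22.4 -21.4 -11.2]
-90 y -23.9 24.6 biggest gap -13.6 14.0 z -22.0
-84 y -23.2 23.6 biggest gap -12.9 13.1 z -22.0
-78 y -21.2 22.0 biggest gap -13.3 13.2 z -22.0
-72 y -20.0 20.3 biggest gap -11.2 11.5 z -22.2
-66 y -18.2 18.4 biggest gap -10.1 10.1 z -22.3
-42 y -17.1 17.1 biggest gap -5.5 5.3 z -21.5
-36 y -15.6 15.7 biggest gap -0.3 0.2 z -23.5
now [ 401.  -264.   185.5] 1.355 t 45.7 gap 29.4
[0.6092, 0.0108, -0.0022, -1.589]
```

Request:
{"name": "move_arm", "arguments": {
  "moves": [
    [0.045,0.001,-0.004,-0.12],
    [0.09,0.002,-0.004,-0.24],
    [0.135,0.003,-0.004,-0.36],
    [0.18,0.004,-0.004,-0.48],
    [0.225,0.004,-0.004,-0.6],
    [0.27,0.005,-0.004,-0.72],
    [0.315,0.006,-0.004,-0.84],
    [0.36,0.007,-0.004,-0.96],
    [0.405,0.008,-0.004,-1.08],
    [0.45,0.009,-0.004,-1.2],
    [0.49,0.009,-0.004,-1.32],
    [0.53,0.01,-0.004,-1.42]
  ]
}}

```text
clock: 46.9
eef_pos: [524.2, 253.0, 188.2]
eef_rot: [-3.139, -0.002, 2.78]
wrist_force: [-0.1, 0.2, 0.5]
finger_gap: 29.4
finger_force: 30.0
```

```bash
python3 g.py 542.7,328.7,188,2.944
```

```text
now [524.2 253.  188.2] 2.78 t 46.9 gap 29.4
[0.0095, 0.0774, 0.0001, -0.164]
```

Request:
{"name": "move_arm", "arguments": {
  "moves": [
    [0.005,0.035,0,-0.08],
    [0.009,0.065,0,-0.15],
    [0.009,0.077,0,-0.164],
    [0.009,0.077,0,-0.164],
    [0.009,0.077,0,-0.164],
    [0.009,0.077,0,-0.164],
    [0.009,0.077,0,-0.164]
  ]
}}

```text
clock: 47.6
eef_pos: [544.0, 325.6, 190.5]
eef_rot: [-3.141, -0.0, 2.938]
wrist_force: [-0.1, 0.4, -0.7]
finger_gap: 29.0
finger_force: 30.0
```

```bash
python3 g.py 542.7,328.7,188,2.944; python3 - <<'E'
from meas import *
st=manip.read_state(); Rt=rot(st['eef_rot']); t=np.array(st['eef_pos'])
for n in ('wrist','top'):
    c=Cam(n); c.save('q_'+n+'.png'); P=c.cloud(); T=(P-t)@Rt; z=P[...,2]; S=cv2.cvtColor(c.img,cv2.COLOR_BGR2HSV)[...,1]
    for b in blobs((z>118)&(z<136)&(S<90)&(T[...,0]<0)&(T[...,0]>-150)&(abs(T[...,1])<230),10):
        v,u=np.nonzero(b); print(n,u.mean().round(),v.mean().round(),b.sum(),'tool',np.nanmean(T[b],0).round(1),'world',np.nanmean(P[b],0).round(1))
cv2.imwrite('pics/v17.png',cv2.imread('pics/q_wrist.png'))
E
```

```text
now [544.  325.6 190.5] 2.938 t 47.6 gap 29.0
[0.0019, 0.0028, 0.0025, -0.006]
wrist 68.0 301.0 3155 tool [ -40.5 -170.7   69.8] world [549.1 150.2 120.7]
wrist 622.0 333.0 11 tool [-67.8 229.4  70.8] world [656.9 536.5 119.6]
top 8.0 184.0 47 tool [-74.9 228.4  65.5] world [663.7 534.1 124.9]
top 131.0 210.0 17 tool [-70.9  -0.7  67. ] world [613.3 310.5 123.5]
top 224.0 226.0 66 tool [ -74.5 -173.4   69.4] world [581.9 140.7 121.1]
top 218.0 236.0 19 tool [ -53.7 -165.7   71. ] world [563.1 152.5 119.4]
top 218.0 250.0 172 tool [ -28.7 -172.2   70. ] world [537.3 151.2 120.5]
top 225.0 265.0 13 tool [  -5.5 -190.5   70.9] world [510.8 138.  119.6]
```

View pics/v17.png

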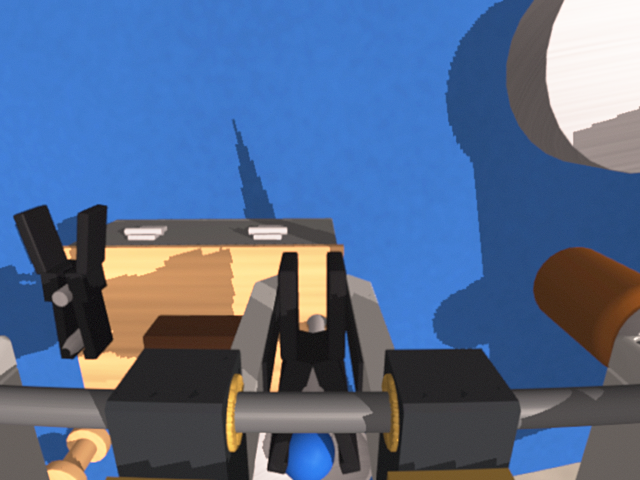

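The view shows clamp B held symmetrically. Clamp A is on its pin at left (62,297), and the gripper hides the left pin. I'll use the pin position fixed by both earlier views and the known 176 mm spacing.

Request:
{"name": "move_arm", "arguments": {
  "moves": [
    [0.002,0.003,0.01,-0.006],
    [0.002,0.003,0.02,-0.006],
    [0.002,0.003,0.025,-0.006],
    [0.002,0.003,0.025,-0.006],
    [0.002,0.003,0.025,-0.006]
  ]
}}

```text
clock: 48.2
eef_pos: [542.7, 329.8, 165.4]
eef_rot: [-3.142, -0.0, 2.945]
wrist_force: [0.4, -0.4, 0.2]
finger_gap: 29.0
finger_force: 30.0
```

```bash
python3 g.py 542.2,328.8,106,2.944
```

```text
now [542.7 329.8 165.4] 2.945 t 48.2 gap 29.0
[0.0003, -0.0010, 0.0594, 0.001]
```

Request:
{"name": "move_arm", "arguments": {
  "moves": [
    [0.0003,-0.001,0.01,0],
    [0.0003,-0.001,0.02,0],
    [0.0003,-0.001,0.03,0],
    [0.0003,-0.001,0.04,0],
    [0.0003,-0.001,0.05,0],
    [0.0003,-0.001,0.058,0],
    [0.0003,-0.001,0.058,0],
    [0.0003,-0.001,0.058,0]
  ]
}}

```text
clock: 49.0
eef_pos: [542.2, 328.9, 107.5]
eef_rot: [3.141, 0.0, 2.945]
wrist_force: [-0.3, 0.2, -0.0]
finger_gap: 29.4
finger_force: 30.0
```

```bash
python3 g.py 542.2,328.8,99,2.944
```

```text
now [542.2 328.9 107.5] 2.945 t 49.0 gap 29.4
[0.0000, -0.0001, 0.0085, 0.001]
```

Request:
{"name": "move_arm", "arguments": {
  "moves": [
    [0,0,0.003,0],
    [0,0,0.006,0],
    [0,0,0.008,0],
    [0,0,0.008,0],
    [0,0,0.008,0]
  ]
}}

```text
clock: 49.5
eef_pos: [542.1, 328.8, 99.5]
eef_rot: [3.142, -0.0, 2.945]
wrist_force: [0.3, -0.2, -0.1]
finger_gap: 29.2
finger_force: 30.0
```

Request:
{"name": "move_arm", "arguments": {
  "moves": [
    [0,0,0,0],
    [0,0,0,0],
    [0,0,0,0],
    [0,0,0,0],
    [0,0,0,0],
    [0,0,0,0]
  ],
  "jaw": 0.08
}}

```text
clock: 50.1
eef_pos: [542.2, 328.9, 99.5]
eef_rot: [3.141, 0.0, 2.945]
wrist_force: [0.4, 0.7, -0.5]
finger_gap: 74.0
finger_force: 0.0
```

Request:
{"name": "move_arm", "arguments": {
  "moves": [
    [0,0,-0.03,0],
    [0,0,-0.06,0],
    [0,0,-0.1,0],
    [0.04,0,-0.12,0],
    [0.08,0,-0.13,0],
    [0.12,0,-0.13,0],
    [0.14,0,-0.13,0],
    [0.14,0,-0.13,0],
    [0.14,0,-0.13,0]
  ]
}}

```text
clock: 51.0
eef_pos: [405.1, 356.3, 229.8]
eef_rot: [3.141, 0.001, 2.945]
wrist_force: [-0.7, -0.3, 0.0]
finger_gap: 80.0
finger_force: 0.0
```

```bash
python3 seat.py w18; python3 - <<'E'
from meas import *
C=np.array([597.7,227.8]); a=-0.198; B=np.array([[np.cos(a),np.sin(a)],[-np.sin(a),np.cos(a)]])
for n in ('top','scene'):
    c=Cam(n); c.save('f_%s.png'%n); P=c.cloud(); X=(P[...,:2]-C)@B.T; z=P[...,2]; V=c.img.max(2); S=cv2.cvtColor(c.img,cv2.COLOR_BGR2HSV)[...,1]
    near=(X[...,0]>-130)&(X[...,0]<80)&(abs(X[...,1])>45)&(abs(X[...,1])<150)
    for b in blobs(near&(z>108)&(z<124)&(V<90)&(S<110),40):
        q=X[b]; print(n,'lever',b.sum(),np.percentile(q,[2,98],axis=0).round(1).tolist(),np.percentile(z[b],[5,50,95]).round(1))
    for b in blobs(near&(z>118)&(z<136)&(V>=100)&(S<90),8): print(n,'post',b.sum(),X[b].mean(0).round(1),np.percentile(z[b],90).round(1))
    if n=='top': cv2.imwrite('pics/f18.png',cv2.resize(c.img[160:290,80:280],None,fx=4,fy=4,interpolation=cv2.INTER_CUBIC))
E
```

```text
lever 302 x [-95.1 -69. ] y [62.8 74.8] z [113.4 120.5 121.9]
lever 275 x [-95.2 -69.6] y [102.7 113.7] z [113.4 120.4 121.7]
lever 276 x [-25.9  14.5] y [75.9 83.5] z [119.3 120.2 121.2]
lever 246 x [-25.9  15.1] y [ 93.3 101. ] z [119.3 120.3 121.2]
post 18 [-31.1  88.8] 126.9
post 172 [-2.3 88.8] 130.0
top lever 754 [[-92.0, 63.4], [13.2, 109.2]] [110.1 118.  121.4]
top lever 302 [[-94.0, -83.8], [10.5, -64.9]] [111.3 118.  121.6]
top lever 345 [[-94.1, -112.6], [10.7, -92.0]] [111.2 117.8 121.6]
top post 31 [-36.6  87.8] 126.4
top post 29 [-38.3 -87.5] 126.1
scene lever 331 [[-83.8, 64.0], [18.0, 98.0]] [109.1 117.4 121. ]
scene lever 41 [[-84.5, 101.4], [-54.1, 109.4]] [109.6 119.3 121.4]
scene lever 61 [[-90.0, -83.0], [-19.5, -65.3]] [117.4 119.4 120.7]
scene lever 231 [[-84.1, -111.4], [15.9, -93.7]] [109.3 117.8 120.2]
scene lever 52 [[1.2, 91.5], [19.9, 100.3]] [108.8 117.7 120.5]
scene post 47 [-35.   89.9] 126.3
scene post 46 [-38.  -86.2] 125.4
scene post 53 [ 3.3 88.6] 129.6
scene post 53 [  1.7 -86.5] 128.9
```

View pics/f18.png

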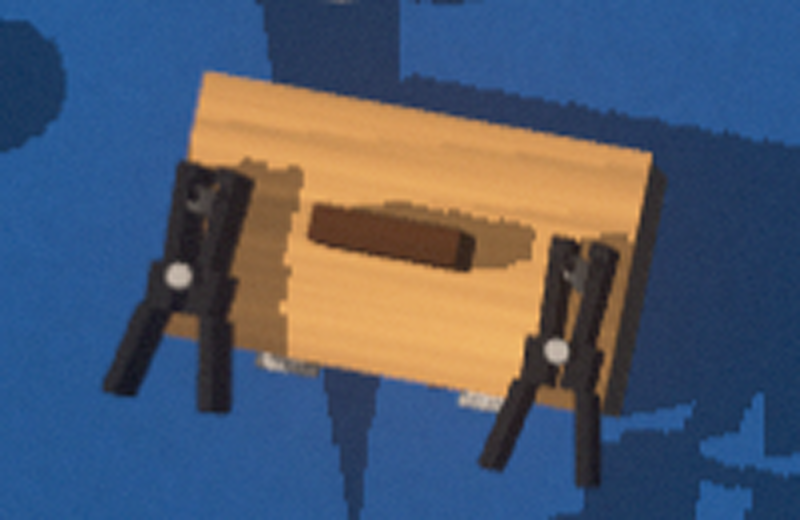

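Both clamps grip their pins, at crop pixels (203,195) and (575,275). Each lies flat at 120 mm with its hinge about 37 mm from its pin. The cover is seated and the arm is clear, so I'm handing in.

```bash
python3 -c "
from cell import manip
print(manip.sign_off())"
```

```text
the job is handed in; nothing more can be done
None
```

The job is handed in (no verdict was returned): in the last camera checks the three chews were in the chest, the cover was seated flat over both pins, a clamp lay flat on each pin, and the arm was clear at about 51 s; I never planned a move near the spool or tumbler.

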